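# Draw the kiln tray out with the firing hook

## Task

The small bench kiln is cold: take the firing hook from its wooden rest, drop its tip into the brass eye of the tray and draw the tray out until it meets both stop posts, holding a steady pull of about 10 N there for a second (never as much as 22 N) so that it is fully home. Then lift the hook out, leaving the tray there, and lay the hook back in its rest as it lay. Where the posts are clamped is not known exactly, so feel for them; move the tray only with the hook, keep the white dish standing on the tray, work gently, and leave the bottle, jar and cap alone.

Things in the scene. Friction and masses are not known exactly. Their poses are not given: they have to be found in the camera images.
- kiln: Fixed grey bench kiln, 105 x 150 x 137 mm (x, y, z), mouth (83 wide, 71 high) facing its -x. Origin on the worktop under the kiln (20 mm behind the mouth, 85 mm before the back). From the mouth a steel landing shelf runs to x = -113 mm; chamber floor and shelf top are level at z = 30 mm. Two guide rails 12 mm high stand on them, inner faces at y = +-41.5 mm, so the tray slides along x with 1.5 mm play each side. No detents or springs; the tray drags with about 1.5 to 4.5 N.
- stop_rail: Side rails at the shelf's front end, fixed, kiln axes; they carry a rigid dark stop bar with two posts (7 x 15 x 18 mm, at y = +-32.5 mm, 50 mm gap for the eye). Origin: y = 0, shelf top, plane of the posts' inner (+x) faces at the foremost setting. The bar is clamped 0 to 18 mm behind that (+x), each time differently and not measured: feel for it.
- tray: Loose dark steel firing tray, 80 x 80 mm, 15 mm high rim, floor 3 mm thick, about 0.4 kg (varies). Origin at the centre of its underside, axes parallel to the kiln's while in the guides; its eye is at its -x side. Starts 47 to 85 mm short of the stop posts.
- tray_front (a point): Middle of the tray's front (-x) outer face, at its underside. When the tray is home it lies 0 to 18 mm behind (+x of) the stop_rail's origin, as the stop bar is set.
- eye (a point): Centre of the tray's brass pull eye, a flat-lying ring (hole axis vertical) of 17 mm inner diameter and 4 mm bar, 53 mm in front of the tray's centre and 10.5 mm above the shelf top. It starts 13 to 33 mm outside the mouth, with free space 8 mm deep between ring and shelf.
- dish: Loose white dish, 56 mm across, 24 mm high, standing on the tray. Origin at the centre of its underside.
- hook: Loose firing hook. Wooden handle 92 long x 16 wide x 20 mm high, from x = -50 to +42 mm; then a 6 mm steel shank along +x, bent straight down at x = 105.5 mm. Origin on the handle's axis at the place to grip (between the posts of the rest, fingers either side of the 16 mm width); x towards the bent end, z up. About 100 g; its centre of mass is within 20 mm of the origin.
- hook_tip (a point): Lowest point of the hook's bent end: 105.5 mm ahead of the hook's origin and 35 mm below its axis. The bent end is a straight 6 mm pin with a round foot.
- rest: Fixed wooden rest, 100 x 50 mm base 6 mm thick, origin at the centre of its underside. Two posts 8 mm thick at x = +-31 mm with open-topped notches, 22 mm wide and flared, 65 mm high over all; the notch floors are 50 mm above the worktop. The hook's handle lies in both along x, its bent end pointing to +x.
- rest_seat (a point): Where the hook's origin belongs when laid in the rest, 60 mm above the worktop at the centre of the rest; axes those of the rest.
- glue_bottle: Loose small white bottle with a long nozzle, 26 mm across, 56 mm high, left of the landing shelf; leave alone. Origin at the centre of its underside.
- blue_jar: Loose white jar with a blue lid, 44 mm across, 42 mm high, right of the landing shelf; leave alone. Origin at the centre of its underside.
- orange_cap: Loose orange cap, 24 mm across, 15 mm high, on the worktop to the right in front of the kiln; leave alone. Origin at the centre of its underside.

How it is judged:
On the way, in this order (a step that is already met when the one before it is completed fails the run):
1. the hook's tip is down inside the tray's eye (horizontal distance between hook_tip and eye below 0.0085 m and z of hook_tip in the frame of eye below -0.002 m), for 0.1 s.
2. the hook pulls the tray firmly home: tray against the stop posts with more than 4 N, hook in the eye (x of tray_front in the frame of stop_rail between -0.002 and 0.0195 m and contact force between tray and stop_rail above 4 N and contact force between hook and tray above 4 N), for 0.2 s.
At the end, for the whole second after the job is handed in: Tray flat in the guides, front 0 to 19.5 mm behind the stop rail's origin; dish upright (0.2 rad) within 30 mm of the tray's centre; hook in its rest, bent end down and forward (origin within 20 mm across, 6 mm in height of rest_seat, tilt < 0.15, in line < 0.2 rad); all still, let go (x of tray_front in the frame of stop_rail between -0.002 and 0.0195 m and z of tray_front in the frame of stop_rail below 0.004 m and angle between tray's own z axis and vertical below 0.06 rad and angle between dish's own z axis and vertical below 0.2 rad and horizontal distance between dish and tray below 0.03 m and horizontal distance between hook and rest_seat below 0.02 m and z of hook in the frame of rest_seat between -0.006 and 0.006 m and angle between hook's own z axis and vertical below 0.15 rad and angle between the x axis of hook and the x axis of rest, either way round below 0.2 rad and x of hook_tip in the frame of rest_seat above 0.07 m and linear speed of each of tray, dish, hook below 0.02 m/s and contact force between the fingers and anything else below 0.1 N); the robot touches nothing.
It fails at once if the hook loads the tray with more than 22 N (contact force between hook and tray above 22 N).
It fails at once if the hook loads the kiln or its stop posts with more than 22 N (contact force between hook and kiln above 22 N or contact force between hook and stop_rail above 22 N).
It fails at once if fingers or arm touch the tray or the dish (contact force between any of the fingers, the arm and tray above 0.5 N or contact force between any of the fingers, the arm and dish above 0.5 N).
It fails at once if the dish is tipped (angle between dish's own z axis and vertical above 0.4 rad).
It fails at once if the bottle, jar or cap is moved more than 15 mm (distance of any of glue_bottle, blue_jar, orange_cap from where it was at the start of the episode above 0.015 m).
It also fails if it takes over 64 s, if anything falls off the work surface, if the arm or the gripper's body presses on something with over 40 N, if the wrist force passes 120 N, or if a joint passes its speed limit or range.

## Robot

A 6-joint arm with a two-finger parallel gripper is mounted at the origin on a cart in front of the work surface, level with it; the furniture and walls round the work are solid. World frame = base frame: x ahead of the robot, y to its left, z up, the work surface at z = 0. Lengths are in m, angles in rad, forces in N, time in s.
With the tool pointing down it reaches from about 0.3 to 0.75 m from the base axis. Payload 8.5 kg.
Tool frame: the origin (TCP) lies midway between the tips of the shut fingers; the grasp point (between the pads) lies 19 mm behind it; z points along the fingers, y is the direction in which the jaws open and shut (so a half turn about z gives the same grasp; the last joint's range is limited). The gripper opens to 85 mm and grips with 20 to 120 N. Pads are 22 mm wide; open, the fingers measure 114 mm over their backs; the gripper's body (76 mm by 85 mm) begins 54 mm behind the grasp point. The pads swing forward as they close: fully open they stand 13 mm farther back than shut.
Start: joints at [0.915, 0.381, 1.297, -0, 1.464, -0.215], TCP at [0.235, 0.497, 0.231] pointing down, gripper open.
Joint ranges: [-3.11, 3.11], [-0.89, 2.33], [0.22, 2.48], [-1.42, 4.56], [0.17, 2.85], [-2.88, 2.88]. Speed limits (rad/s): [2.39, 2.39, 3.14, 3.14, 3.14, 3.14].

## Interface

Orientations are given as a 3x3 rotation matrix whose columns are the frame's x, y, z axes.
In Python, from plant import * gives the robot as it stands.
- The arm moves only by the tool carry_out, never from a script. Its argument "deltas" is a list of rows, each a list of 3 entries, a list of its own where there are three numbers: the turn, a rotation vector about the tool's x, y, z in rad, then the shift along the tool's x, y, z in m, then the finger opening in m, from 0 to 0.0854. In form: [[[rx, ry, rz], [dx, dy, dz], grip], ...]. A call has 1 to 5 rows; each row shifts and turns the pose as measured when the row begins, along the tool's axes as they then stand; what a row does not reach is not made up. A row lasts 1/10 s, in which the tool goes at most 50 mm and 8.59 degrees, less where a joint would pass 70% of its speed; a pose out of reach is approached as far as the arm can. A call with a gripper value outside its range is refused whole. The fingers move at their own pace and stop on an object; the grip force is fixed at half the most. Time passes only in rows, so rows that do not move let the fingers close. It gives the time, the measured TCP pose, the force and the opening at its end, in the units of the state.
- state(): the state, without advancing time (a new reading comes with each control period).
- camera(name): name is "side" or "top" or "wrist"; returns a dict with "pixels" (384x512x3 uint8, red, green, blue), "camera_matrix" (3x3 intrinsics, pixels), "D" ([k1, k2, p1, p2, k3] as OpenCV has them; the pictures are not rectified), "rvec" (rotation vector, rad) and "tvec" (3), from world to camera coordinates, as OpenCV has them. Camera axes: x right, y down, z forward; pixel columns grow to the right and rows downward; lengths in m; the calibration is good to about 2 mm. A picture is of the moment at which its call begins. There is no depth.
- hand_in(): hands the job in, once; it reports no verdict.
The state is a dict: "t": time; "qpos": joint angles; "qd": joint speeds; "effort": joint torques, N m; "tool_pos": TCP position; "tcp_rot": TCP orientation; "ft_force": force on the tool from outside, world axes, zero at the start; "torque": the same for the moment, N m; "opening": finger opening in m.
Only numpy, scipy, OpenCV 4.12 (cv2) and the standard library are available. Lean on these libraries where they do the work, as an engineer would, in place of code of your own. Each camera call takes 0.05 s, during which the arm holds its last target.

## Working session

There is one attempt and no reset: what is moved stays moved. The work goes in short steps, Python scripts to look and compute and a tool call to move; the robot and the scene stay as the last step left them, time stands still between calls to the robot, and variables do not carry over. Pictures are saved under pics/ and viewed, and the job is handed in when it is done.

Besides the shell and the picture viewer there is one more tool, called as name(argument=value, ...) on one line, values as JSON. carry_out: Moves the arm, as the interface text tells. Its arguments: {"type":"object","properties":{"deltas":{"type":"array","items":{"type":"array"}}},"required":["deltas"]}

```bash
ls; mkdir -p pics; python3 - <<'E'
from plant import *
import cv2
print(state())
for n in ["side","top","wrist"]:
    c=camera(n); cv2.imwrite(f"pics/{n}0.png",c["pixels"][:,:,::-1])
    print(n,c["camera_matrix"],c["D"],c["rvec"],c["tvec"])
E
```

```text
pics
{'t': 0.0, 'qpos': array([ 9.14695688e-01,  3.81191838e-01,  1.29828410e+00,  4.81596064e-05,
        1.46359784e+00, -2.15278128e-01]), 'qd': array([ 0.00048021,  0.00046127,  0.00086657,  0.00010006, -0.00024701,
       -0.00053673]), 'effort': array([ 8.92275557e-05, -4.48477471e+01, -2.31276190e+01, -2.50286876e-04,
        4.88364341e-03, -1.02706699e-05]), 'tool_pos': array([0.23446852, 0.4971869 , 0.23070614]), 'tcp_rot': array([[-9.04398633e-01,  4.26687504e-01, -9.41475807e-04],
       [ 4.26688388e-01,  9.04397982e-01, -1.14440047e-03],
       [ 3.63167439e-04, -1.43671102e-03, -9.99998902e-01]]), 'ft_force': array([-0.46116567,  0.57100366, -0.49018536]), 'torque': array([ 0.01366915, -0.05799718, -0.04184887]), 'opening': 0.08536986367414068}
side [[448.08725728   0.         256.20789486]
 [  0.         448.08725728 186.68133402]
 [  0.           0.           1.        ]] [-0.04026564  0.          0.          0.          0.        ] [ 2.20173254 -0.22071485  0.12221123] [-0.57309935  0.16480456  0.81156555]
top [[389.94277877   0.         257.03849891]
 [  0.         389.94277877 200.73821806]
 [  0.           0.           1.        ]] [0.02123328 0.         0.         0.         0.        ] [ 2.13685921 -2.19155598  0.07038097] [0.11944652 0.57400875 1.0449458 ]
wrist [[276.45718965   0.         256.2916577 ]
 [  0.         276.45718965 192.40619143]
 [  0.           0.           1.        ]] [-0.02293361  0.          0.          0.          0.        ] [-2.43214423 -1.5419912  -0.23148524] [-0.54870106 -0.03831667  0.37990282]
```

View pics/side0.png

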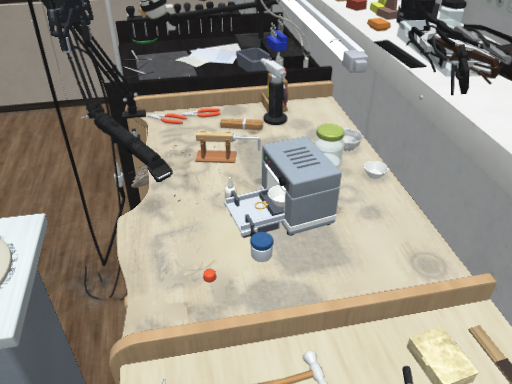

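View pics/top0.png

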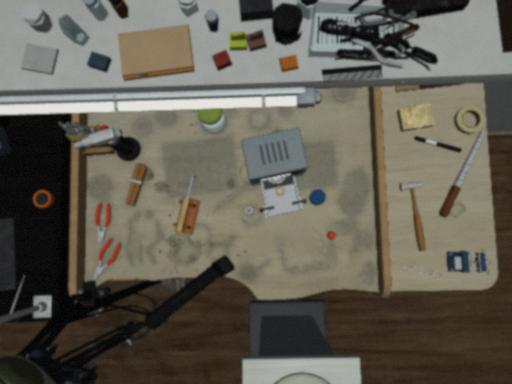

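View pics/wrist0.png

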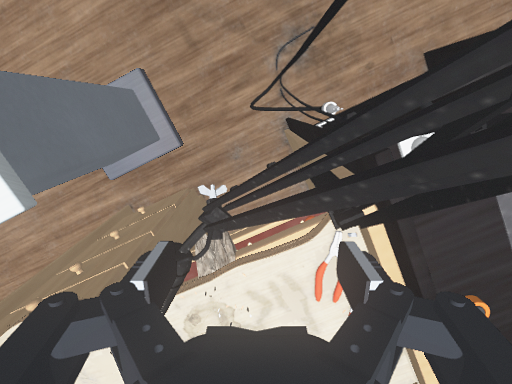

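```bash
cat > h.py <<'E'
import numpy as np, cv2
from plant import *
def cam(n):
    c=camera(n); c["K"]=np.array(c["camera_matrix"]);c["D"]=np.array(c["D"],float)
    c["R"]=cv2.Rodrigues(np.array(c["rvec"],float))[0];c["t"]=np.array(c["tvec"],float);return c
def proj(c,P):
    return cv2.projectPoints(np.array(P,float).reshape(-1,3),c["R"],c["t"],c["K"],c["D"])[0].reshape(-1,2)
def ray(c,uv):
    p=cv2.undistortPoints(np.array(uv,float).reshape(-1,1,2),c["K"],c["D"]).reshape(2)
    return -c["R"].T@c["t"], c["R"].T@np.array([p[0],p[1],1])
def onz(c,uv,z):
    o,d=ray(c,uv);return o+d*(z-o[2])/d[2]
def tri(c1,u1,c2,u2):
    o,d=ray(c1,u1);q,e=ray(c2,u2);d/=np.linalg.norm(d);e/=np.linalg.norm(e)
    s=np.linalg.lstsq(np.stack([d,-e],1),q-o,rcond=None)[0]
    a=o+s[0]*d;b=q+s[1]*e;return (a+b)/2,np.linalg.norm(a-b)
def crop(c,name,x0,y0,x1,y1,k):
    im=c["pixels"][y0:y1,x0:x1,::-1];cv2.imwrite("pics/"+name,cv2.resize(im,None,fx=k,fy=k,interpolation=cv2.INTER_CUBIC))
E
python3 - <<'E'
from h import *
s=cam("side");t=cam("top")
crop(s,"s1.png",180,100,350,270,4) if 0 else crop(s,"s1.png",180,110,350,260,4)
crop(t,"t1.png",160,110,350,250,4)
for c in (s,t):
    print(-c["R"].T@c["t"]); print(proj(c,[[0,0,0],[.3,0,0],[.3,.3,0],[.235,.497,.231],[.5,0,0],[.5,-.2,0]]))
E
```

```text
[ 0.44427933 -0.6565552   0.62112254]
[[-53.33678287 275.69621882]
 [111.71552898 254.17886616]
 [117.87204186 168.29789146]
 [ 78.6194305   50.59945824]
 [214.46376622 240.48966245]
 [230.22507427 322.55168286]]
[0.48127327 0.08042053 1.09433716]
[[301.9103582  416.37312562]
 [297.93062429 301.06846791]
 [189.06394749 303.33479972]
 [ 76.74168162 355.01399675]
 [295.47909862 227.99959267]
 [367.66515434 226.26233793]]
```

View pics/s1.png

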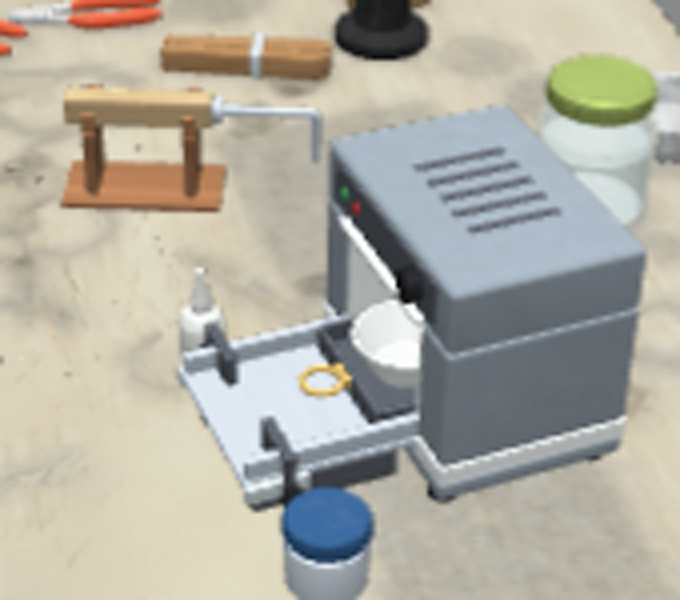

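View pics/t1.png

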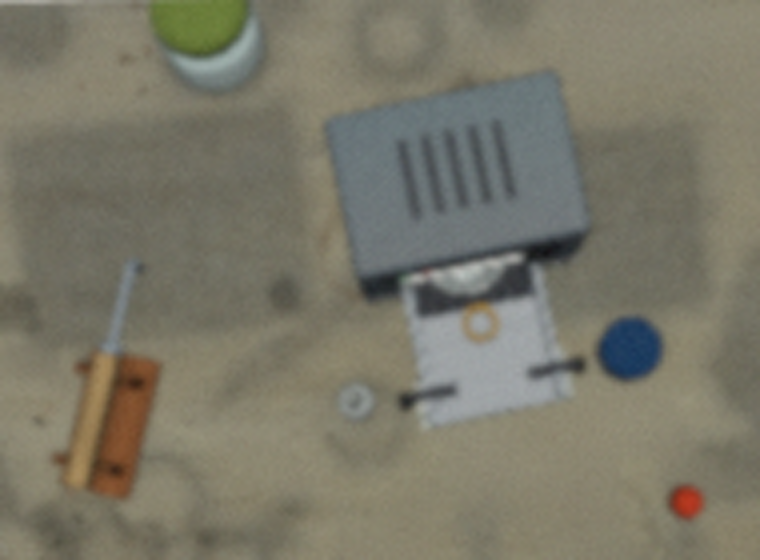

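```bash
python3 - <<'E'
from h import *
s=cam("side");t=cam("top")
def comp(c,box,m):
    x0,y0,x1,y1=box
    hsv=cv2.cvtColor(np.ascontiguousarray(c["pixels"]),cv2.COLOR_RGB2HSV)
    k=cv2.inRange(hsv,m[0],m[1]);z=np.zeros_like(k);z[y0:y1,x0:x1]=k[y0:y1,x0:x1]
    n,l,st,ce=cv2.connectedComponentsWithStats(z)
    i=1+np.argmax(st[1:,4]);
    return st[i],l==i,ce[i]
for nm,c,b in (("side",s,(250,198,270,212)),("top",t,(272,183,288,198))):
    st,m,ce=comp(c,b,((10,70,90),(32,255,255)));ys,xs=np.nonzero(m)
    ctr=((xs.min()+xs.max())/2,(ys.min()+ys.max())/2); el=cv2.fitEllipse(np.stack([xs,ys],1).astype(np.float32)) 
    print(nm,"ring",st,ctr,el, onz(c,el[0],.0405)); 
    if nm=="side":es=el[0]
    else: print("tri",tri(s,es,t,el[0]))
# handle top
hsv=cv2.cvtColor(np.ascontiguousarray(t["pixels"]),cv2.COLOR_RGB2HSV)
for p in [(182,215),(184,205),(190,215),(193,200)]: print(p,hsv[p[1],p[0]], t["pixels"][p[1],p[0]])
for nm,p,z in (("far",(186,198.5),.07),("near",(179,232),.07),("bend",(193.5,176),.063)):
    print(nm,onz(t,p,z))
print("bend tri",tri(s,(259.5,138),t,(193.5,176)))
# kiln axis: shelf rails edges in top
for p in [(410,290),(425,425),(545,265),(570,395)]:
    print(p,onz(t,(160+p[0]/4,110+p[1]/4),.042))
for p in [(328,120),(553,70),(590,225),(360,278)]:
    print("top",onz(t,(160+p[0]/4,110+p[1]/4),.137))
for p in [(405,400),(455,390),(530,373),(582,365)]: print("post",onz(t,(160+p[0]/4,110+p[1]/4),.048))
for p in [(90,352),(160,360),(128,497),(65,488)]: print("base",onz(t,(160+p[0]/4,110+p[1]/4),.006))
E
```

```text
side ring [255 200  13   9  52] (np.float64(261.0), np.float64(204.0)) ((260.7226867675781, 204.50611877441406), (6.9917755126953125, 11.643023490905762), 82.2795181274414) [0.60376502 0.04521058 0.0405    ]
top ring [276 185   7   4  16] (np.float64(279.0), np.float64(186.5)) ((279.16607666015625, 186.44554138183594), (2.7073535919189453, 5.860174655914307), 78.15856170654297) [0.61304502 0.04349282 0.0405    ]
tri (array([0.60823921, 0.04410399, 0.04155221]), np.float64(0.009342137839171077))
(182, 215) [ 18 113 151] [151 125  84]
(184, 205) [ 19 112 157] [157 131  88]
(190, 215) [ 12 163 127] [127  79  46]
(193, 200) [ 13 148 122] [122  81  51]
far [0.58391173 0.29200015 0.07      ]
near [0.49588921 0.31114595 0.07      ]
bend [0.64466638 0.27277896 0.063     ]
bend tri (array([0.64704859, 0.27264695, 0.06231499]), np.float64(0.004536709044753823))
(410, 290) [0.62490276 0.08849848 0.042     ]
(425, 425) [0.53282381 0.08071376 0.042     ]
(545, 265) [ 0.63947967 -0.00361622  0.042     ]
(570, 395) [ 0.55057925 -0.01750267  0.042     ]
top [0.7204611  0.13630925 0.137     ]
top [ 0.74790311 -0.0050067   0.137     ]
top [ 0.64938713 -0.02461184  0.137     ]
top [0.62028349 0.11854751 0.137     ]
post [0.54967261 0.09370361 0.048     ]
post [0.55553614 0.05994984 0.048     ]
post [0.56567345 0.00931768 0.048     ]
post [ 0.57014696 -0.02566767  0.048     ]
base [0.59200097 0.31509522 0.006     ]
base [0.58503951 0.26574865 0.006     ]
base [0.48963235 0.28918466 0.006     ]
base [0.49699571 0.33327227 0.006     ]
```

```bash
cat >> h.py <<'E'
def plan(x,y,z,yaw):
    """tool x along -(cos yaw,sin yaw) ; prints rotvec (tool axes) and shift in target tool axes"""
    s=state();R=s["tcp_rot"];c,n=np.cos(yaw),np.sin(yaw)
    T=np.array([[-c,-n,0],[-n,c,0],[0,0,-1.]])
    rv=cv2.Rodrigues(R.T@T)[0].ravel()
    d=np.array([x,y,z])-s["tool_pos"]
    print("t",round(s["t"],2),"pos",s["tool_pos"].round(4),"rot",rv.round(4),"shift now-axes",(R.T@d).round(4),"target-axes",(T.T@d).round(4),"F",s["ft_force"].round(2),"op",round(s["opening"],4))
E
python3 -c "
from h import *
plan(.543,.299,.2,-.22)"
```

```text
t 0.35 pos [0.2346 0.4974 0.2312] rot [-3.000e-04 -1.000e-04 -2.208e-01] shift now-axes [-0.3635 -0.0478  0.0312] target-axes [-0.3442 -0.1263  0.0312] F [0.2  0.29 0.69] op 0.0852
```

carry_out(deltas=[[[0,0,-0.11],[0,0,0],0.085],[[0,0,-0.11],[0,0,0],0.085],[[0,0,0],[-0.04,-0.015,0.003],0.085],[[0,0,0],[-0.04,-0.015,0.003],0.085],[[0,0,0],[-0.04,-0.015,0.003],0.085]])

```text
t: 0.85
tool_pos: [0.3416, 0.4289, 0.2222]
tcp_rot: [[-0.98, 0.201, -0.0], [0.201, 0.98, 0.001], [0.001, 0.001, -1.0]]
ft_force: [-0.6, 0.7, -0.0]
opening: 0.085
```

carry_out(deltas=[[[0,0,0],[-0.04,-0.015,0.003],0.085],[[0,0,0],[-0.04,-0.015,0.003],0.085],[[0,0,0],[-0.04,-0.015,0.003],0.085],[[0,0,0],[-0.04,-0.015,0.003],0.085],[[0,0,0],[-0.03,-0.01,0.003],0.085]])

```text
t: 1.35
tool_pos: [0.5208, 0.316, 0.2066]
tcp_rot: [[-0.979, 0.202, 0.0], [0.202, 0.979, 0.001], [0.0, 0.001, -1.0]]
ft_force: [0.7, 0.9, 0.1]
opening: 0.0852
```

```bash
python3 -c "
from h import *
plan(.543,.299,.2,-.22)
c=cam('wrist');crop(c,'w1.png',0,0,512,384,1.5)
plan(.543,.299,.2,-.22)
print(proj(c,[[.543,.299,.06],[.645,.273,.06]]))"
```

```text
t 1.35 pos [0.5208 0.316  0.2066] rot [ 0.0015 -0.0001  0.0168] shift now-axes [-0.0251 -0.0122  0.0065] target-axes [-0.0253 -0.0117  0.0066] F [0.73 0.86 0.11] op 0.0852
t 1.4 pos [0.5242 0.3135 0.2055] rot [0.0004 0.0008 0.0137] shift now-axes [-0.0214 -0.0104  0.0056] target-axes [-0.0216 -0.0101  0.0055] F [ 1.99 -4.2  -0.55] op 0.085
[[245.84939694 202.06794662]
 [242.84022925 283.2469432 ]]
```

View pics/w1.png

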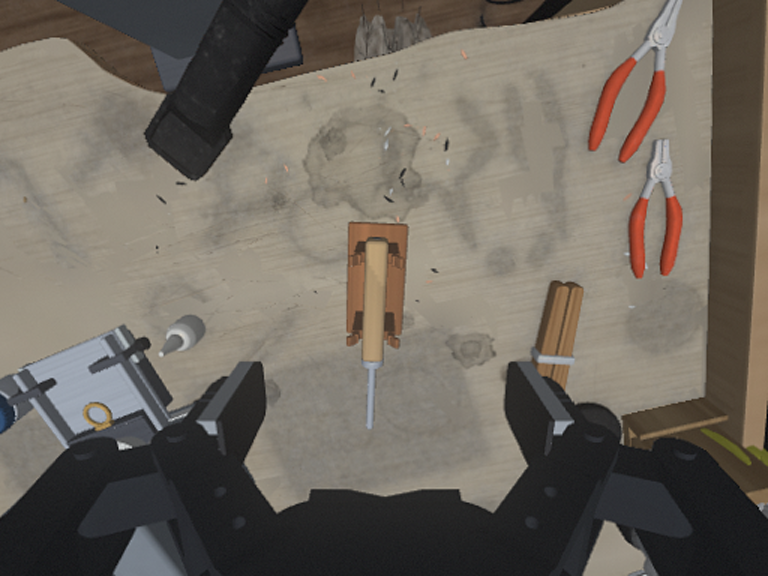

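```bash
python3 -c "
from h import *
c=cam('top');crop(c,'t2.png',0,0,512,384,1.5)
c=cam('side');crop(c,'s2.png',0,0,512,384,1.5)
c=cam('wrist')
print(onz(c,(373/1.5,240/1.5),.07),onz(c,(371/1.5,358/1.5),.07),onz(c,(370/1.5,428/1.5),.063))
plan(.543,.299,.2,-.22)
"
```

```text
[0.49470827 0.31319044 0.07      ] [0.58097986 0.29304276 0.07      ] [0.64526401 0.27801216 0.063     ]
t 1.55 pos [0.5189 0.3175 0.2065] rot [ 0.0014 -0.0011  0.0172] shift now-axes [-0.0273 -0.0133  0.0064] target-axes [-0.0275 -0.0128  0.0065] F [-0.47  0.64 -0.25] op 0.0847
```

View pics/t2.png

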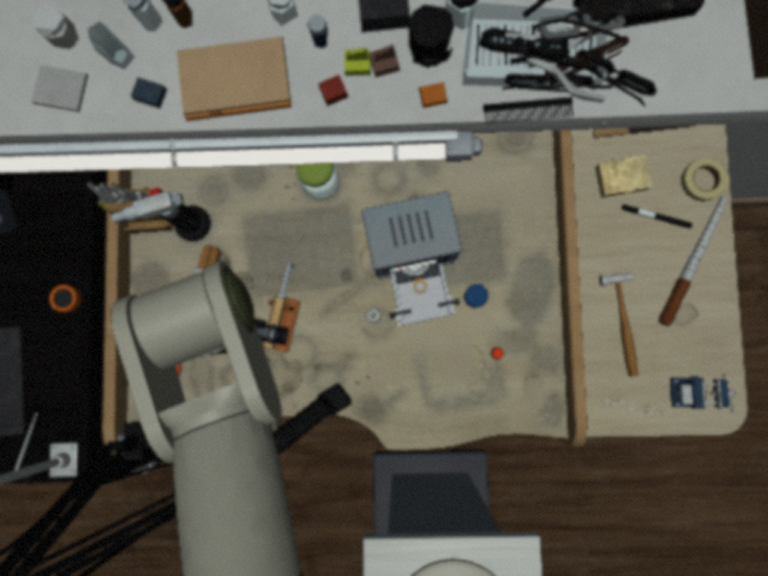

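View pics/s2.png

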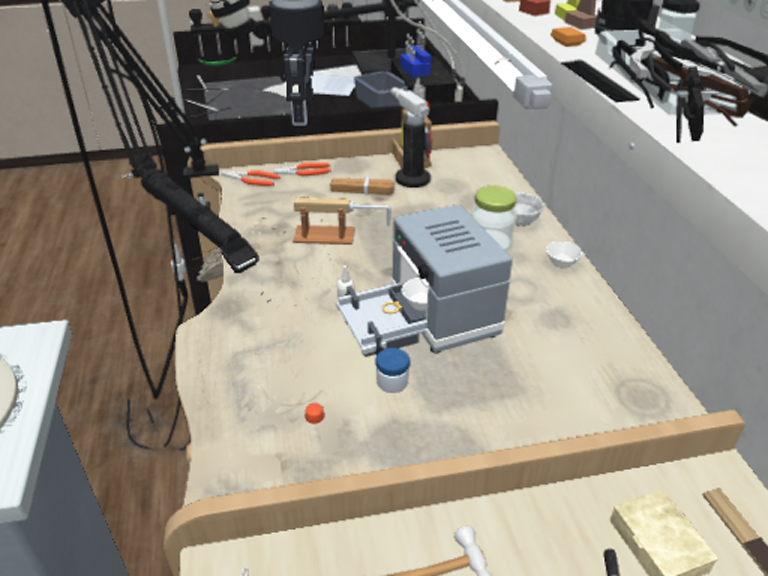

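```bash
python3 -c "
from h import *
print(tri(cam('top'),(227,263),cam('side'),(160,170)))
plan(.5425,.301,.1,-.227)
"
```

```text
(array([0.408442  , 0.1874691 , 0.05669967]), np.float64(0.0059262536054182436))
t 1.65 pos [0.518  0.3184 0.207 ] rot [ 0.0018 -0.0005  0.0263] shift now-axes [-0.0275 -0.0124  0.107 ] target-axes [-0.0278 -0.0115  0.107 ] F [-0.19  0.33  1.33] op 0.0847
```

carry_out(deltas=[[[0,0,0.026],[-0.014,-0.006,0.02],0.085],[[0,0,0],[-0.014,-0.006,0.03],0.085],[[0,0,0],[0,0,0.03],0.085],[[0,0,0],[0,0,0.02],0.085],[[0,0,0],[0,0,0],0.085]])

```text
t: 2.15
tool_pos: [0.5396, 0.3061, 0.1075]
tcp_rot: [[-0.976, 0.217, 0.005], [0.217, 0.976, 0.004], [-0.004, 0.005, -1.0]]
ft_force: [0.7, -0.4, 0.7]
opening: 0.0853
```

```bash
python3 -c "
from h import *
c=cam('wrist');crop(c,'w2.png',0,0,512,384,1.5)
plan(.5425,.301,.1,-.227)
print(proj(c,[[.5425,.301,.06],[.645,.277,.06]])*1.5)
"
```

```text
t 2.2 pos [0.5402 0.3064 0.1091] rot [0.0068 0.0062 0.0086] shift now-axes [-0.0034 -0.0048  0.0091] target-axes [-0.0035 -0.0047  0.0091] F [-0.29  0.36  0.12] op 0.0848
[[376.95261224 327.89987736]
 [375.88989706 497.2116891 ]]
```

View pics/w2.png

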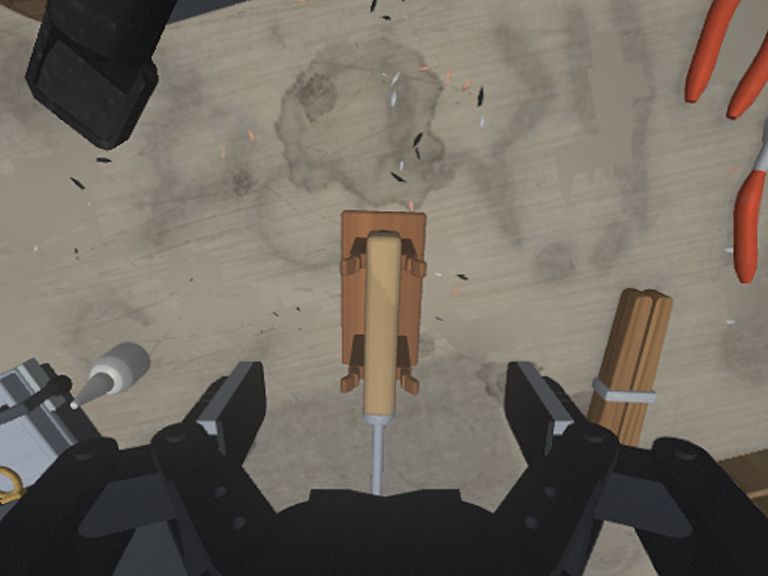

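```bash
python3 -c "
from h import *
c=cam('wrist')
P=lambda u,v,z:onz(c,(u/1.5,v/1.5),z)
a=P(383,234,.07);b=P(379,414,.07);print(a,b,np.linalg.norm(b-a),np.arctan2(*(b-a)[1::-1]))
u=(b-a)/np.linalg.norm(b-a);print(a+u*.05,b-u*.042)
for q in [(343,211),(425,213),(418,364),(342,363)]:print(P(*q,.006))
s=P(377,490,.063);print(s,np.arctan2(*(s-a)[1::-1]))
"
```

```text
[0.49664988 0.31479919 0.07      ] [0.58625939 0.29272668 0.07      ] 0.09228791624835202 -0.24151105011467
[0.54519877 0.30284068 0.07      ] [0.54547833 0.30277182 0.07      ]
[0.48931628 0.29264236 0.006     ]
[0.50094434 0.33944942 0.006     ]
[0.59711996 0.31635106 0.006     ]
[0.58535358 0.26760256 0.006     ]
[0.63970823 0.27943319 0.063     ] -0.24235463942567945
```

```bash
python3 -c "
from h import *
plan(.5445,.303,.038,-.242)
"
```

```text
t 2.25 pos [0.541  0.3065 0.1104] rot [0.0081 0.0083 0.0234] shift now-axes [-0.0036 -0.0032  0.0724] target-axes [-0.0043 -0.0025  0.0724] F [ 0.35 -0.58  0.74] op 0.0852
```

carry_out(deltas=[[[0.006,0.006,0.022],[-0.004,-0.003,0],0.085],[[0,0,0],[0,0,0.025],0.085],[[0,0,0],[0,0,0.025],0.085],[[0,0,0],[0,0,0.015],0.085],[[0,0,0],[0,0,0],0.085]])

```text
t: 2.75
tool_pos: [0.5485, 0.3047, 0.0524]
tcp_rot: [[-0.97, 0.241, 0.016], [0.241, 0.97, 0.005], [-0.014, 0.009, -1.0]]
ft_force: [1.0, -1.5, 1.0]
opening: 0.0849
```

```bash
python3 -c "
from h import *
plan(.5445,.303,.038,-.242)
c=cam('wrist');crop(c,'w3.png',0,0,512,384,1.5)
plan(.5445,.303,.038,-.242)
c=cam('wrist')
plan(.5445,.303,.038,-.242)
"
```

```text
t 2.75 pos [0.5485 0.3047 0.0524] rot [ 0.0091  0.0145 -0.0017] shift now-axes [ 0.0037 -0.0027  0.0143] target-axes [ 0.0035 -0.0026  0.0144] F [ 1.03 -1.52  1.02] op 0.0849
t 2.8 pos [0.5491 0.3049 0.0536] rot [ 0.0102  0.0162 -0.0016] shift now-axes [ 0.0043 -0.0031  0.0155] target-axes [ 0.004  -0.0029  0.0156] F [-0.06 -0.18  0.26] op 0.0851
t 2.85 pos [0.5494 0.305  0.0543] rot [ 0.011   0.0174 -0.0014] shift now-axes [ 0.0045 -0.0033  0.0162] target-axes [ 0.0043 -0.0031  0.0163] F [0.34 0.27 0.06] op 0.0848
```

View pics/w3.png

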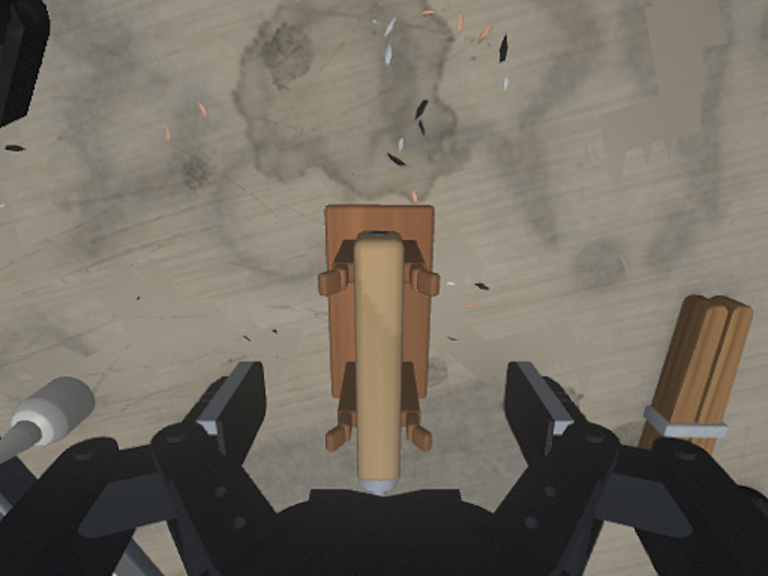

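carry_out(deltas=[[[0.011,0.017,-0.001],[0.004,-0.003,0],0.085],[[0,0,0],[0,0,0.012],0.085],[[0.003,0.004,0],[0,0,0.006],0.085],[[0,0,0],[0,0,0],0.085]])

```text
t: 3.25
tool_pos: [0.5459, 0.3034, 0.0385]
tcp_rot: [[-0.971, 0.24, -0.001], [0.24, 0.971, -0.001], [0.0, -0.001, -1.0]]
ft_force: [0.3, 0.5, 0.3]
opening: 0.0848
```

```bash
python3 -c "
from h import *
plan(.5445,.303,.038,-.242)
c=cam('wrist')
plan(.5445,.303,.038,-.242)
"
```

```text
t 3.25 pos [0.5459 0.3034 0.0385] rot [-0.0012 -0.0004 -0.0007] shift now-axes [ 0.0013 -0.0007  0.0005] target-axes [ 0.0013 -0.0007  0.0005] F [0.3  0.48 0.29] op 0.0848
t 3.3 pos [0.546  0.3034 0.0388] rot [-0.001  -0.0002 -0.0007] shift now-axes [ 0.0013 -0.0008  0.0008] target-axes [ 0.0013 -0.0008  0.0008] F [-1.03 -0.45  0.1 ] op 0.0851
```

carry_out(deltas=[[[0,0,0],[0,0,0],0.04],[[0,0,0],[0,0,0],0.02],[[0,0,0],[0,0,0],0.01],[[0,0,0],[0,0,0],0.01],[[0,0,0],[0,0,0],0.01]])

```text
t: 3.8
tool_pos: [0.5463, 0.3036, 0.0394]
tcp_rot: [[-0.971, 0.24, 0.001], [0.24, 0.971, -0.001], [-0.001, -0.0, -1.0]]
ft_force: [0.3, 0.1, -1.1]
opening: 0.0157
```

carry_out(deltas=[[[0,0,0],[0,0,0],0.01],[[0,0,0],[0,0,0],0.01]])

```text
t: 4.0
tool_pos: [0.5463, 0.3036, 0.0394]
tcp_rot: [[-0.971, 0.24, 0.0], [0.24, 0.971, -0.001], [-0.001, -0.001, -1.0]]
ft_force: [-0.0, -0.9, -0.7]
opening: 0.0151
```

```bash
python3 -c "
from h import *
c=cam('wrist');crop(c,'w4.png',0,0,512,384,1.5)
plan(.5445,.303,.038,-.242)
c=cam('side');crop(c,'s4.png',180,90,330,200,5)
"
```

```text
t 4.05 pos [0.5462 0.3036 0.0394] rot [-0.0005  0.0006 -0.0007] shift now-axes [ 0.0016 -0.001   0.0014] target-axes [ 0.0016 -0.001   0.0014] F [-0.29  0.63 -1.76] op 0.0153
```

View pics/w4.png

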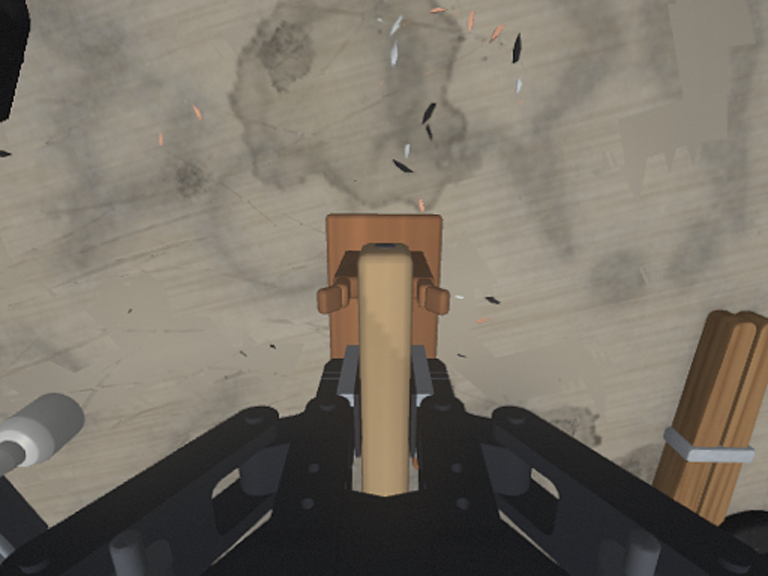

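View pics/s4.png

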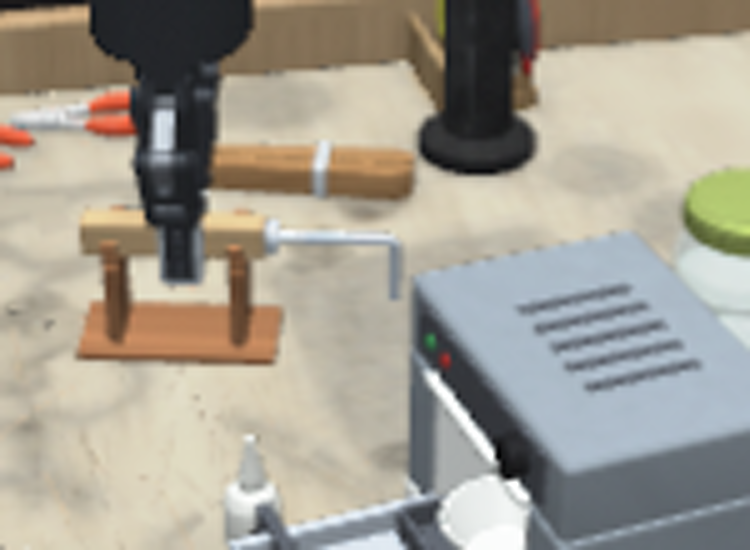

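carry_out(deltas=[[[0,0,0],[0,0,-0.01],0.01],[[0,0,0],[0,0,-0.03],0.01],[[0,0,0],[0,0,-0.04],0.01],[[0,0,0],[0,0,-0.04],0.01],[[0,0,0],[0,0,-0.04],0.01]])

```text
t: 4.6
tool_pos: [0.5439, 0.3028, 0.201]
tcp_rot: [[-0.971, 0.24, -0.012], [0.241, 0.971, -0.005], [0.011, -0.007, -1.0]]
ft_force: [0.3, 0.8, -1.0]
opening: 0.0151
```

carry_out(deltas=[[[0,0,0],[0,0,-0.02],0.01],[[0,0,0],[0,0,0],0.01],[[0,0,0],[0,0,0],0.01]])

```text
t: 4.9
tool_pos: [0.5451, 0.3033, 0.2292]
tcp_rot: [[-0.971, 0.24, -0.001], [0.24, 0.971, -0.001], [0.0, -0.001, -1.0]]
ft_force: [-0.2, 0.2, -1.5]
opening: 0.0151
```

```bash
python3 -c "
from h import *
import pickle
d={}
for n in ('wrist','side','top'):
    d[n]=cam(n);plan(.505,.025,.18,.18)
pickle.dump(d,open('d1.pkl','wb'))
crop(d['wrist'],'w5.png',0,0,512,384,1.5)
crop(d['wrist'],'w5b.png',0,200,150,310,5)
crop(d['side'],'s5.png',180,90,330,240,4)
"
```

```text
t 4.95 pos [0.5451 0.3033 0.229 ] rot [-0.0012 -0.0008 -0.4227] shift now-axes [-0.028  -0.2797  0.0494] target-axes [ 0.0892 -0.2666  0.049 ] F [-0.06 -0.48 -1.32] op 0.0151
t 5.0 pos [0.5449 0.3033 0.2283] rot [-0.0016 -0.0021 -0.4227] shift now-axes [-0.0282 -0.2796  0.0489] target-axes [ 0.0891 -0.2666  0.0483] F [-0.31  0.47 -0.94] op 0.0146
t 5.05 pos [0.5449 0.3032 0.228 ] rot [-0.0019 -0.0029 -0.4227] shift now-axes [-0.0283 -0.2795  0.0486] target-axes [ 0.0891 -0.2666  0.048 ] F [-0.27 -0.66 -0.99] op 0.0153
```

View pics/w5.png

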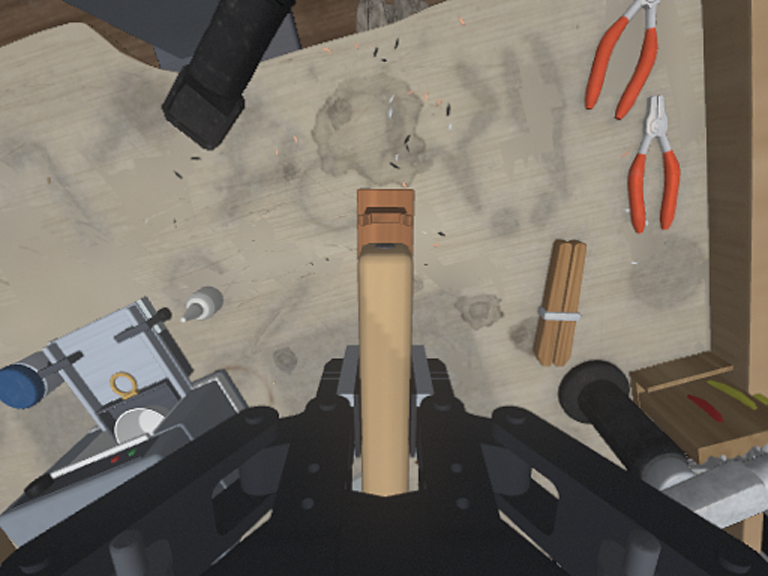

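View pics/w5b.png

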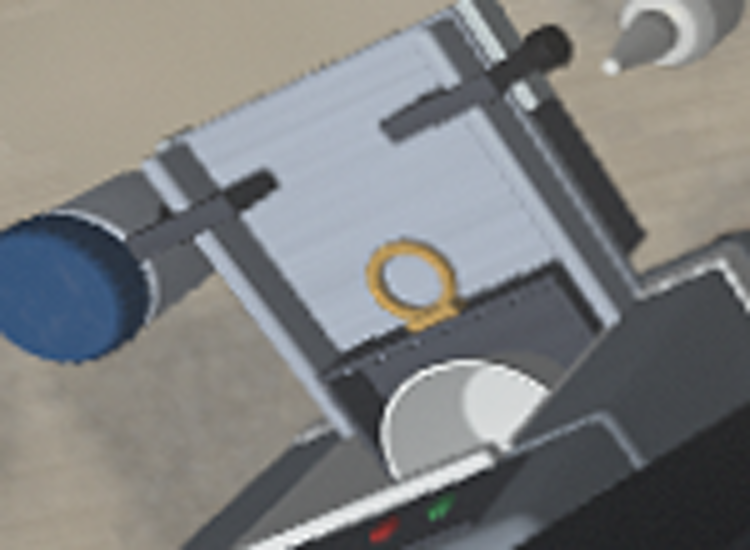

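View pics/s5.png

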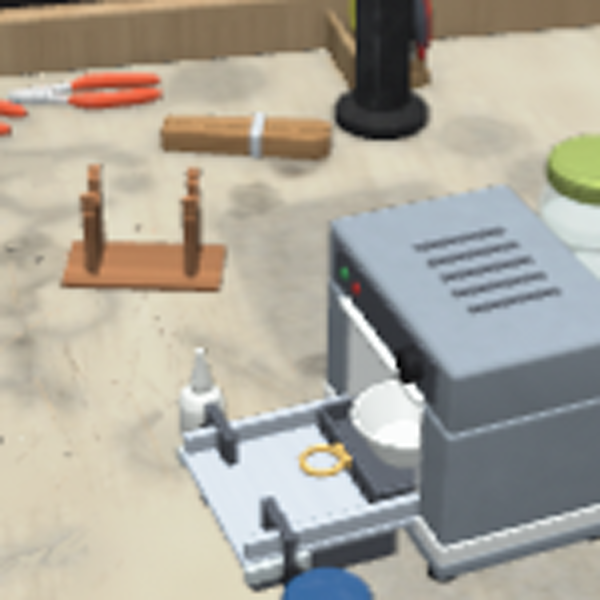

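```bash
python3 - <<'E'
from h import *
import pickle
d=pickle.load(open('d1.pkl','rb'));w=d['wrist'];s=d['side'];t=d['top']
W=lambda u,v,z:onz(w,(u/5,200+v/5),z)
def hole(c,box):
    x0,y0,x1,y1=box;hsv=cv2.cvtColor(np.ascontiguousarray(c["pixels"]),cv2.COLOR_RGB2HSV)
    k=cv2.inRange(hsv,(10,70,90),(32,255,255))[y0:y1,x0:x1]
    k=cv2.resize(k,None,fx=8,fy=8,interpolation=cv2.INTER_CUBIC);k=(k>127).astype(np.uint8)*255
    cs,h=cv2.findContours(k,cv2.RETR_CCOMP,cv2.CHAIN_APPROX_NONE)
    o=[]
    for q,hh in zip(cs,h[0]):
        a=cv2.contourArea(q)
        if a<200: continue
        e=cv2.fitEllipse(q);o.append((hh[3]>=0,a/64,((e[0][0]+.5)/8-.5+x0,(e[0][1]+.5)/8-.5+y0),np.array(e[1])/8))
    return o
hw=hole(w,(65,243,100,270));hs=hole(s,(248,196,272,214))
for o in hw: print('w',o,onz(w,o[2],.0405))
for o in hs: print('s',o,onz(s,o[2],.0405))
for a in hw:
    for b in hs:
        if a[0]==b[0]: print(tri(w,a[2],s,b[2]))
print('rails z.042')
for p in [(150,165),(350,430),(465,5),(615,320)]: print(W(*p,.042))
print('rest seat check, shelf front edge'); print(W(165,140,.03),W(440,20,.03))
print('tray front edge top z.045',W(335,375,.045),W(555,268,.045))
print('post inner ends',W(275,180,.048),W(385,130,.048))
print('top', onz(t,(280,190.5),.0405))
E
```

```text
w (np.False_, 235.375, (82.17804908752441, 256.5633659362793), array([15.20569706, 20.14973068])) [0.60291736 0.04238934 0.0405    ]
w (np.True_, 107.8046875, (81.93419075012207, 255.77225399017334), array([10.25751019, 13.4957428 ])) [0.6017072  0.04258242 0.0405    ]
s (np.False_, 82.1640625, (260.9210367202759, 204.43478965759277), array([ 8.21316338, 13.27688122])) [0.60421579 0.04536062 0.0405    ]
s (np.True_, 32.9296875, (259.97007274627686, 204.76529026031494), array([4.8509469 , 8.90265846])) [0.60206419 0.0446786  0.0405    ]
(array([0.60311969, 0.04338824, 0.0418728 ]), np.float64(0.0013893548556904826))
(array([0.60155857, 0.04337058, 0.04149928]), np.float64(0.00045337969532742006))
rails z.042
[ 0.55300712 -0.01051435  0.042     ]
[0.64186659 0.00617195 0.042     ]
[0.53166632 0.09136587 0.042     ]
[0.62626647 0.09408738 0.042     ]
rest seat check, shelf front edge
[ 0.55009579 -0.01475201  0.03      ] [0.53613195 0.07476581 0.03      ]
tray front edge top z.045 [0.62285148 0.01284419 0.045     ] [0.60617053 0.08640323 0.045     ]
post inner ends [0.56338149 0.02628856 0.048     ] [0.55717461 0.06106833 0.048     ]
top [0.60189622 0.04155422 0.0405    ]
```

carry_out(deltas=[[[0,0,-0.086],[0.015,-0.035,0.003],0.01],[[0,0,-0.086],[0.015,-0.035,0.003],0.01],[[0,0,-0.086],[0.015,-0.035,0.003],0.01],[[0,0,-0.086],[0.01,-0.035,0.003],0.01],[[0,0,-0.086],[0.01,-0.035,0.003],0.01]])

```text
t: 5.55
tool_pos: [0.4643, 0.1333, 0.2056]
tcp_rot: [[-0.978, -0.207, -0.015], [-0.207, 0.978, -0.003], [0.015, -0.0, -1.0]]
ft_force: [1.7, -0.4, -1.0]
opening: 0.0154
```

```bash
python3 -c "
from h import *
plan(.4988,.0235,.18,.187)
"
```

```text
t 5.55 pos [0.4643 0.1333 0.2056] rot [-0.0003 -0.0153  0.0219] shift now-axes [-0.0114 -0.1146  0.0254] target-axes [-0.0135 -0.1143  0.0256] F [ 1.69 -0.44 -1.04] op 0.0154
```

carry_out(deltas=[[[0,-0.015,0.011],[-0.002,-0.03,0.005],0.01],[[0,0,0.01],[-0.002,-0.03,0.005],0.01],[[0,0,0],[-0.003,-0.03,0.005],0.01],[[0,0,0],[-0.003,-0.022,0.005],0.01],[[0,0,0],[0,0,0],0.01]])

```text
t: 6.05
tool_pos: [0.4926, 0.0179, 0.1793]
tcp_rot: [[-0.983, -0.185, -0.011], [-0.185, 0.983, 0.001], [0.011, 0.003, -1.0]]
ft_force: [0.6, 0.9, -1.0]
opening: 0.0151
```

```bash
python3 -c "
from h import *
plan(.4988,.0235,.18,.187)
s=cam('side');t=cam('top')
plan(.4988,.0235,.18,.187)
crop(s,'s6.png',180,90,330,240,4)
crop(t,'t6.png',160,110,350,250,4)
"
```

```text
t 6.05 pos [0.4926 0.0179 0.1793] rot [ 0.003  -0.0111 -0.0012] shift now-axes [-0.0071  0.0043 -0.0008] target-axes [-0.0071  0.0043 -0.0007] F [ 0.57  0.87 -1.05] op 0.0151
t 6.15 pos [0.4921 0.02   0.18  ] rot [ 0.0034 -0.0104  0.0008] shift now-axes [-0.0072  0.0022 -0.    ] target-axes [-0.0072  0.0022  0.    ] F [-0.1   0.42 -2.02] op 0.0149
```

View pics/s6.png

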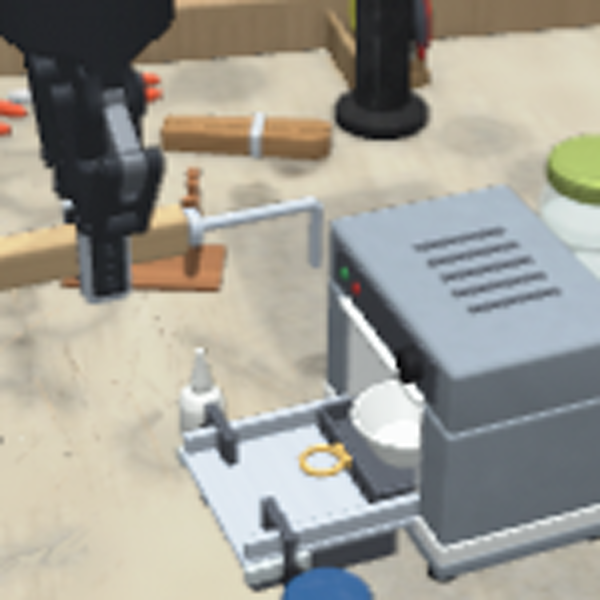

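View pics/t6.png

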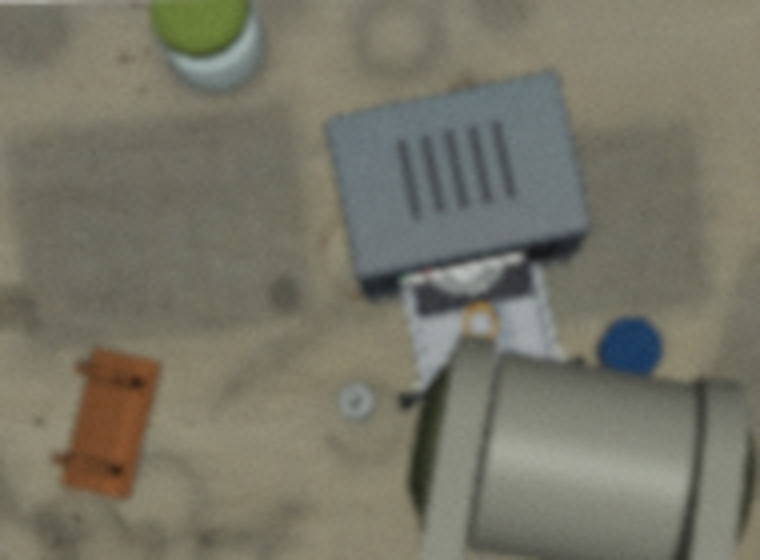

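carry_out(deltas=[[[0.003,-0.01,0],[-0.006,0.003,0.03],0.01],[[0,0,0],[-0.001,0,0.03],0.01],[[0,0,0],[0,0,0.025],0.01],[[0,0,0],[0,0,0.015],0.01],[[0,0,0],[0,0,0],0.01]])

```text
t: 6.65
tool_pos: [0.4971, 0.0297, 0.0771]
tcp_rot: [[-0.981, -0.192, 0.001], [-0.192, 0.981, 0.001], [-0.001, 0.001, -1.0]]
ft_force: [-0.8, 0.4, -1.2]
opening: 0.015
```

```bash
cat >> h.py <<'E'
def tip():
    s=state();R=s["tcp_rot"];return s["tool_pos"]+R@np.array([-.1048,0,.0144])
E
python3 -c "
from h import *
plan(.4988,.0235,.08,.187)
s=cam('side')
plan(.4988,.0235,.08,.187)
print(tip(),proj(s,[tip(),[.6018,.043,.0405]]), (proj(s,[tip()])-[230,150])*8)
crop(s,'s7.png',230,150,310,220,8)
"
```

```text
t 6.65 pos [0.4971 0.0297 0.0771] rot [0.001  0.001  0.0063] shift now-axes [-0.0004 -0.0064 -0.0029] target-axes [-0.0005 -0.0064 -0.0029] F [-0.76  0.39 -1.22] op 0.015
t 6.7 pos [0.4976 0.0297 0.0781] rot [0.0005 0.0025 0.0064] shift now-axes [ 0.     -0.0063 -0.0019] target-axes [-0.     -0.0063 -0.0019] F [-0.01  0.46 -1.65] op 0.015
[0.60049247 0.04981779 0.06393935] [[258.84025808 194.34818496]
 [260.01510338 205.2843916 ]] [[230.72206463 354.78547971]]
```

View pics/s7.png

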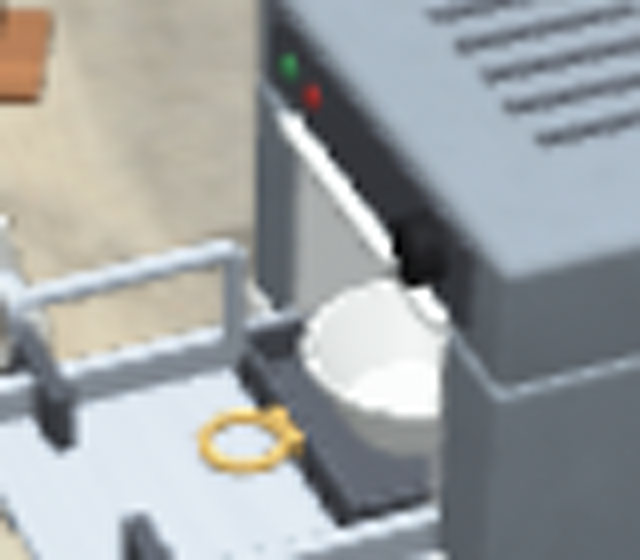

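carry_out(deltas=[[[0,0.001,0.006],[0,-0.006,0.003],0.01],[[0,0,0],[0,0,0.004],0.01],[[0,0,0],[0,0,0.004],0.01],[[0,0,0],[0,0,0],0.01]])

```text
t: 7.1
tool_pos: [0.5001, 0.024, 0.0691]
tcp_rot: [[-0.982, -0.187, 0.006], [-0.187, 0.982, -0.0], [-0.006, -0.001, -1.0]]
ft_force: [0.6, 0.1, -0.5]
opening: 0.0149
```

```bash

python3 -c "
from h import *
s=cam('side')
plan(.4985,.0235,.066,.187)
print(tip(),(proj(s,[tip(),[.6018,.043,.0405]])-[230,150])*8)
crop(s,'s8.png',230,150,310,220,8)
"
```

```text
t 7.15 pos [0.5002 0.024  0.0693] rot [-0.0015  0.0065  0.0012] shift now-axes [ 0.0018 -0.0002  0.0033] target-axes [ 0.0018 -0.0002  0.0033] F [-0.46 -0.32 -0.94] op 0.0149
[0.60326149 0.04361834 0.05554352] [[246.00332372 394.18000305]
 [240.12082706 442.27513276]]
```

View pics/s8.png

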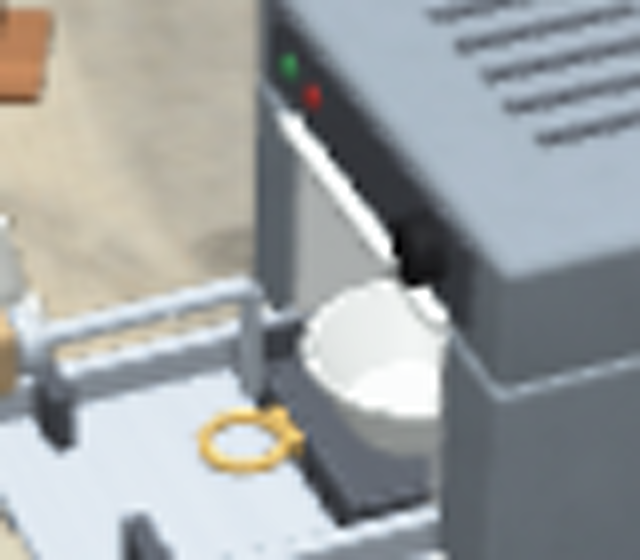

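carry_out(deltas=[[[-0.001,0.006,0.001],[0.003,0,0.004],0.01],[[0,0,0],[0,0,0.004],0.01],[[0,0.002,0],[0,0,0.002],0.01],[[0,0,0],[0,0,0],0.01]])

```text
t: 7.55
tool_pos: [0.4971, 0.0234, 0.0588]
tcp_rot: [[-0.983, -0.186, -0.001], [-0.186, 0.983, -0.001], [0.002, -0.001, -1.0]]
ft_force: [0.2, 0.6, -0.6]
opening: 0.0149
```

```bash

python3 -c "
from h import *
s=cam('side')
plan(.4975,.0235,.0484,.187)
print(tip(),(proj(s,[tip(),[.6018,.043,.0405]])-[230,150])*8)
crop(s,'s9.png',230,150,310,220,8)
"
```

```text
t 7.6 pos [0.4972 0.0233 0.0589] rot [-0.0006 -0.0014 -0.    ] shift now-axes [-0.0004  0.0001  0.0105] target-axes [-0.0003  0.0001  0.0105] F [ 0.41 -0.52 -0.57] op 0.0154
[0.60013156 0.04281662 0.04430314] [[234.10493504 431.97358341]
 [240.12082706 442.27513276]]
```

View pics/s9.png

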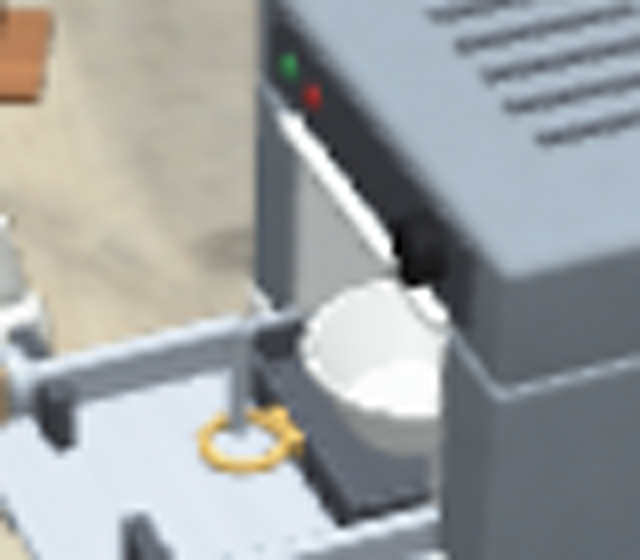

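carry_out(deltas=[[[0,0,0],[0,0,0.003],0.01],[[0,0,0],[0,0,0.003],0.01],[[0,0,0],[0,0,0.003],0.01],[[0,0,0],[0,0,0],0.01]])

```text
t: 8.0
tool_pos: [0.4973, 0.0233, 0.0491]
tcp_rot: [[-0.983, -0.186, -0.001], [-0.186, 0.983, -0.001], [0.001, -0.001, -1.0]]
ft_force: [0.1, 0.3, -0.5]
opening: 0.0151
```

```bash

python3 -c "
from h import *
s=cam('side')
plan(.4975,.0235,.0484,.187)
print(tip(),(proj(s,[tip(),[.6018,.043,.0405]])-[230,150])*8)
crop(s,'s10.png',230,150,310,220,8)
"
```

```text
t 8.05 pos [0.4974 0.0233 0.0493] rot [-0.0008 -0.0009  0.    ] shift now-axes [-0.0001  0.0002  0.0009] target-axes [-0.0001  0.0002  0.0009] F [ 1.1   0.79 -1.63] op 0.015
[0.60036176 0.04278898 0.03482996] [[234.54965822 460.54573348]
 [240.12082706 442.27513276]]
```

View pics/s10.png

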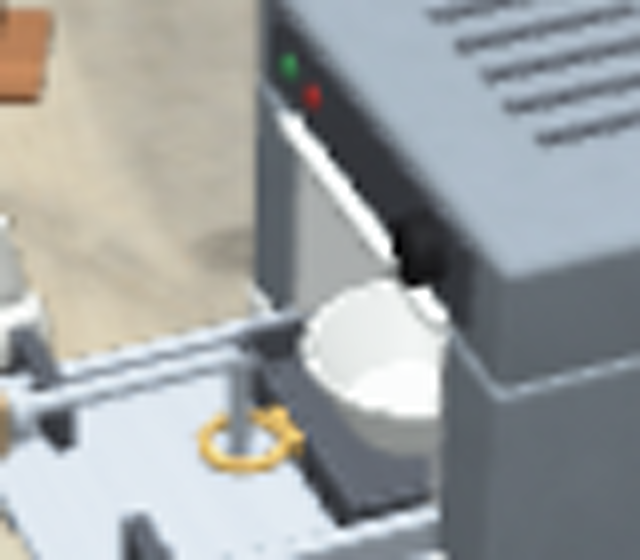

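carry_out(deltas=[[[0,0,0],[0,0,0.001],0.01],[[0,0,0],[0.002,0,0],0.01],[[0,0,0],[0.002,0,0],0.01],[[0,0,0],[0.002,0,0],0.01],[[0,0,0],[0.002,0,0],0.01]])

```text
t: 8.55
tool_pos: [0.4901, 0.0217, 0.0486]
tcp_rot: [[-0.983, -0.186, 0.002], [-0.186, 0.983, -0.001], [-0.002, -0.002, -1.0]]
ft_force: [3.1, 2.0, -2.0]
opening: 0.0152
```

carry_out(deltas=[[[0,0,0],[0.003,0,0],0.01],[[0,0,0],[0.003,0,0],0.01],[[0,0,0],[0.003,0,0],0.01],[[0,0,0],[0.003,0,0],0.01]])

```text
t: 8.95
tool_pos: [0.478, 0.0192, 0.0488]
tcp_rot: [[-0.983, -0.186, 0.004], [-0.186, 0.983, -0.001], [-0.004, -0.002, -1.0]]
ft_force: [3.3, 0.9, -2.3]
opening: 0.0151
```

```bash

python3 -c "
from h import *
s=cam('side')
plan(.4975,.0235,.0484,.187)
print(tip(),(proj(s,[tip()])-[230,150])*8)
crop(s,'s11.png',230,150,310,220,8)
"
```

```text
t 9.0 pos [0.4774 0.0192 0.0488] rot [-0.0019  0.003  -0.0001] shift now-axes [-0.0205  0.0005  0.0004] target-axes [-0.0205  0.0005  0.0004] F [ 1.32 -0.17 -0.97] op 0.0153
[0.580457   0.03865296 0.03469384] [[161.91241788 480.490755  ]]
```

View pics/s11.png

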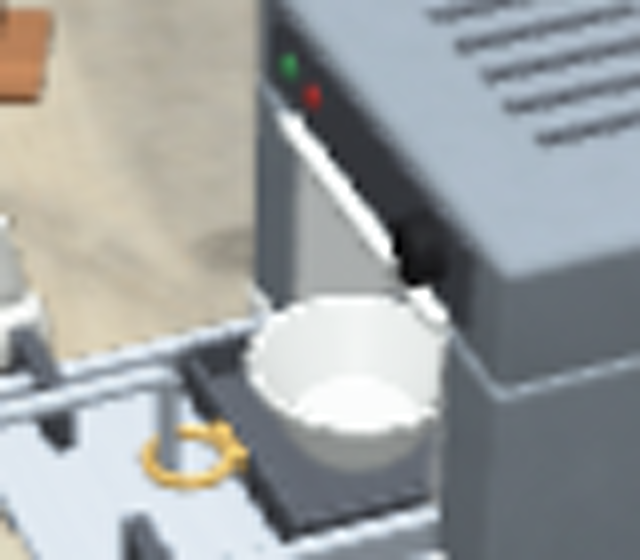

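carry_out(deltas=[[[0,0,0],[0.003,0,0],0.01],[[0,0.003,0],[0.003,0,0],0.01],[[0,0,0],[0.003,0,0],0.01],[[0,0,0],[0.003,0,0],0.01],[[0,0,0],[0.003,0,0],0.01]])

```text
t: 9.5
tool_pos: [0.4621, 0.0161, 0.049]
tcp_rot: [[-0.983, -0.186, 0.002], [-0.186, 0.983, -0.002], [-0.001, -0.002, -1.0]]
ft_force: [3.0, 0.3, -3.3]
opening: 0.0153
```

carry_out(deltas=[[[0,0,0],[0.002,0,0],0.01],[[0,0,0],[0.002,0,0],0.01],[[0,0,0],[0.002,0,0],0.01],[[0,0,0],[0.002,0,0],0.01]])

```text
t: 9.9
tool_pos: [0.4534, 0.0145, 0.049]
tcp_rot: [[-0.983, -0.186, 0.001], [-0.186, 0.983, -0.002], [-0.001, -0.002, -1.0]]
ft_force: [2.6, 1.4, -3.0]
opening: 0.0149
```

```bash

python3 -c "
from h import *
s=cam('side')
plan(.4975,.0235,.0484,.187)
print(tip(),(proj(s,[tip()])-[220,150])*8)
crop(s,'s12.png',220,150,300,220,8)
"
```

```text
t 9.95 pos [0.453  0.0145 0.049 ] rot [-0.0022  0.0006 -0.0003] shift now-axes [-0.0454  0.0006  0.0006] target-axes [-0.0454  0.0006  0.0006] F [ 2.17  0.25 -1.5 ] op 0.015
[0.55601127 0.03390247 0.03463098] [[151.06901283 504.2298675 ]]
```

View pics/s12.png

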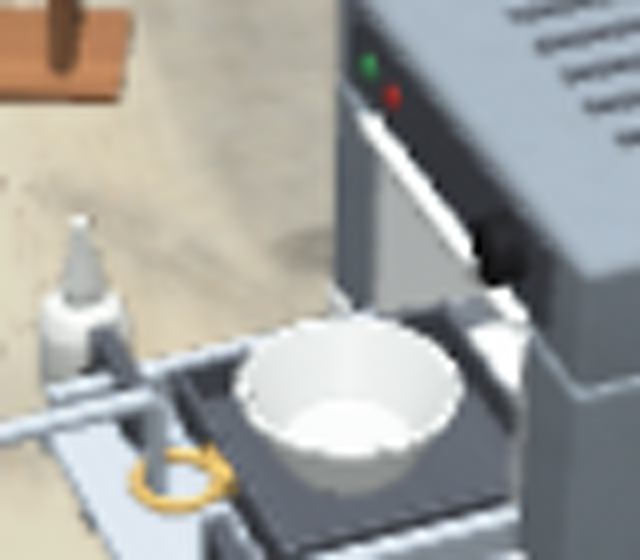

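carry_out(deltas=[[[0,0,0],[0.0015,0,0],0.01],[[0,0,0],[0.0015,0,0],0.01],[[0,0,0],[0.0015,0,0],0.01]])

```text
t: 10.25
tool_pos: [0.4484, 0.0136, 0.049]
tcp_rot: [[-0.983, -0.186, 0.001], [-0.186, 0.983, -0.002], [-0.001, -0.002, -1.0]]
ft_force: [2.3, 0.4, -2.1]
opening: 0.0152
```

carry_out(deltas=[[[0,0,0],[0.0015,0,0],0.01],[[0,0,0],[0.0015,0,0],0.01]])

```text
t: 10.45
tool_pos: [0.4453, 0.013, 0.049]
tcp_rot: [[-0.983, -0.186, 0.001], [-0.186, 0.983, -0.002], [-0.001, -0.002, -1.0]]
ft_force: [3.4, 0.1, -1.5]
opening: 0.0152
```

carry_out(deltas=[[[0,0,0],[0.0015,0,0],0.01],[[0,0,0],[0.0015,0,0],0.01]])

```text
t: 10.65
tool_pos: [0.4445, 0.0123, 0.0493]
tcp_rot: [[-0.983, -0.185, 0.007], [-0.185, 0.983, -0.002], [-0.007, -0.003, -1.0]]
ft_force: [12.6, 5.3, -8.1]
opening: 0.015
```

carry_out(deltas=[[[0,0,0],[0.0006,0,0],0.01]])

```text
t: 10.75
tool_pos: [0.4446, 0.0122, 0.0494]
tcp_rot: [[-0.983, -0.185, 0.009], [-0.185, 0.983, -0.002], [-0.009, -0.004, -1.0]]
ft_force: [3.6, 0.4, 1.0]
opening: 0.0151
```

carry_out(deltas=[[[0,0,0],[0.0006,0,0],0.01]])

```text
t: 10.85
tool_pos: [0.4447, 0.012, 0.0497]
tcp_rot: [[-0.983, -0.185, 0.011], [-0.185, 0.983, -0.002], [-0.01, -0.004, -1.0]]
ft_force: [4.3, 0.6, -0.7]
opening: 0.0155
```

```bash

python3 -c "
from h import *
plan(.4975,.0235,.0484,.187)
t=state();print(t['ft_force'],t['torque'])
s=cam('side')
t=state();print(t['ft_force'],t['torque'])
print(tip())
crop(s,'s13.png',210,150,290,220,8)
"
```

```text
t 10.85 pos [0.4447 0.012  0.0497] rot [-0.0044  0.0104 -0.0005] shift now-axes [-0.054   0.0015  0.0019] target-axes [-0.0541  0.0015  0.0013] F [ 4.26  0.57 -0.73] op 0.0155
[ 4.25546706  0.56842163 -0.73377792] [ 0.29872696 -0.83534335  0.02069988]
[4.92544939 0.75526496 0.71927745] [ 0.18587872 -0.92165759  0.07031298]
[0.5477046  0.03140819 0.03640986]
```

View pics/s13.png

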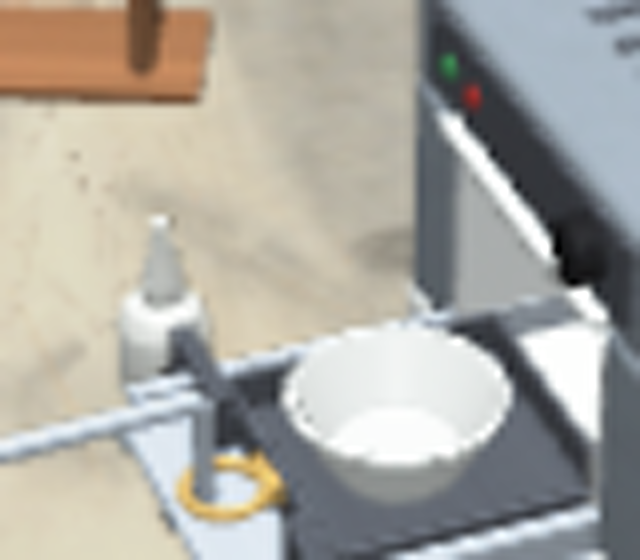

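carry_out(deltas=[[[0.002,0.005,0],[0.001,0,0.0003],0.01]])

```text
t: 11.0
tool_pos: [0.4444, 0.0117, 0.0498]
tcp_rot: [[-0.983, -0.185, 0.009], [-0.185, 0.983, -0.006], [-0.008, -0.007, -1.0]]
ft_force: [6.3, 2.9, 1.7]
opening: 0.0156
```

carry_out(deltas=[[[0,0.003,0],[0.0012,0,0.0002],0.01]])

```text
t: 11.1
tool_pos: [0.4444, 0.0115, 0.05]
tcp_rot: [[-0.983, -0.185, 0.009], [-0.185, 0.983, -0.006], [-0.008, -0.008, -1.0]]
ft_force: [7.9, 4.7, -0.0]
opening: 0.0152
```

carry_out(deltas=[[[0,0.002,0],[0.0012,0,0.0002],0.01]])

```text
t: 11.2
tool_pos: [0.4444, 0.0114, 0.0502]
tcp_rot: [[-0.983, -0.185, 0.01], [-0.185, 0.983, -0.007], [-0.009, -0.009, -1.0]]
ft_force: [7.5, 3.4, -1.8]
opening: 0.0154
```

carry_out(deltas=[[[-0.004,0.003,0],[0.0014,0.0003,0.0006],0.01]])

```text
t: 11.3
tool_pos: [0.4444, 0.0115, 0.05]
tcp_rot: [[-0.983, -0.185, 0.01], [-0.185, 0.983, -0.004], [-0.009, -0.005, -1.0]]
ft_force: [8.3, 2.8, -1.0]
opening: 0.0152
```

carry_out(deltas=[[[-0.004,0.003,0],[0.0015,0.0003,0.0006],0.01]])

```text
t: 11.4
tool_pos: [0.4443, 0.0115, 0.0499]
tcp_rot: [[-0.983, -0.185, 0.01], [-0.185, 0.983, -0.0], [-0.01, -0.002, -1.0]]
ft_force: [8.9, 3.5, -0.2]
opening: 0.0151
```

```bash

python3 -c "
from h import *
plan(.4445,.0125,.049,.187)
t=state();print(t['ft_force'],t['torque'])
print(tip())
"
```

```text
t 11.4 pos [0.4443 0.0115 0.0499] rot [-0.0022  0.0099 -0.0004] shift now-axes [-0.0004  0.001   0.0009] target-axes [-0.0004  0.001   0.0009] F [ 8.87  3.48 -0.19] op 0.0151
[ 8.86849813  3.4763567  -0.18689111] [ 0.56735558 -1.55383128  0.15491961]
[0.54743835 0.03092261 0.03650543]
```

carry_out(deltas=[[[-0.001,0.003,0],[0.0016,0.0002,0.0005],0.01],[[-0.001,0.003,0],[0.0016,0.0002,0.0005],0.01],[[-0.001,0.003,0],[0.0016,0.0002,0.0005],0.01]])

```text
t: 11.7
tool_pos: [0.4443, 0.0113, 0.0497]
tcp_rot: [[-0.983, -0.186, 0.013], [-0.186, 0.983, 0.001], [-0.013, -0.002, -1.0]]
ft_force: [9.4, 4.0, -2.1]
opening: 0.0148
```

carry_out(deltas=[[[-0.001,0.003,0],[0.0016,0.0002,0.0005],0.01],[[-0.001,0.003,0],[0.0016,0.0002,0.0005],0.01],[[-0.001,0.003,0],[0.0016,0.0002,0.0005],0.01]])

```text
t: 12.0
tool_pos: [0.4443, 0.0112, 0.0495]
tcp_rot: [[-0.982, -0.186, 0.016], [-0.186, 0.983, 0.002], [-0.016, -0.001, -1.0]]
ft_force: [9.2, 4.1, -0.6]
opening: 0.0151
```

carry_out(deltas=[[[0,0.003,0],[0.0016,0.0002,0.0005],0.01],[[0,0.003,0],[0.0016,0.0002,0.0005],0.01],[[0,0.003,0],[0.0016,0.0002,0.0005],0.01],[[0,0.003,0],[0.0016,0.0002,0.0005],0.01]])

```text
t: 12.4
tool_pos: [0.4443, 0.0112, 0.0492]
tcp_rot: [[-0.982, -0.186, 0.02], [-0.187, 0.982, -0.001], [-0.02, -0.005, -1.0]]
ft_force: [9.1, 4.0, -1.5]
opening: 0.015
```

```bash

python3 -c "
from h import *
plan(.4445,.0125,.049,.187)
s=cam('side')
t=state();print(t['ft_force'],t['torque'])
print(tip())
crop(s,'s14.png',210,150,290,220,8)
"
```

```text
t 12.4 pos [0.4443 0.0112 0.0492] rot [-0.0048  0.0198  0.0006] shift now-axes [-0.0005  0.0013  0.0002] target-axes [-0.0005  0.0013  0.0002] F [ 9.12  3.95 -1.48] op 0.015
[ 9.5005798   4.89316448 -2.65665165] [ 0.81662531 -1.62045998  0.27556684]
[0.54749911 0.03070948 0.03680211]
```

View pics/s14.png

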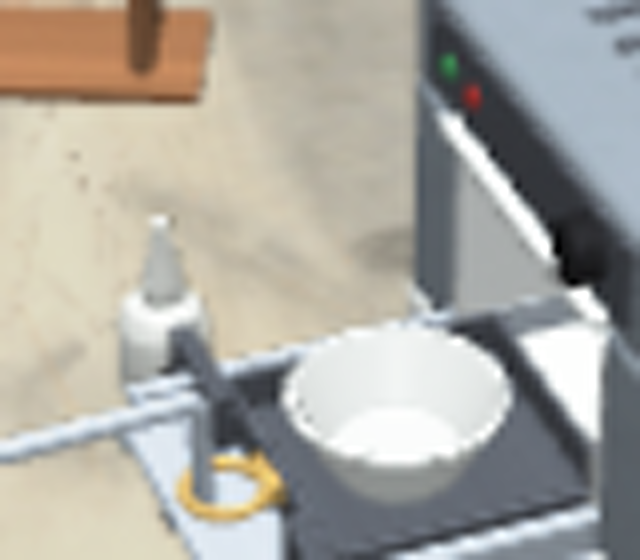

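carry_out(deltas=[[[-0.003,0.006,0],[0.0012,0.0008,0],0.01],[[-0.002,0.006,0],[0.0015,0.0008,0],0.01]])

```text
t: 12.65
tool_pos: [0.4443, 0.0119, 0.0499]
tcp_rot: [[-0.982, -0.186, 0.015], [-0.186, 0.983, 0.001], [-0.015, -0.002, -1.0]]
ft_force: [9.4, 1.3, -2.3]
opening: 0.0149
```

carry_out(deltas=[[[0,0.006,0],[0.0017,0.0007,0],0.01],[[0,0.006,0],[0.0017,0.0007,0],0.01]])

```text
t: 12.85
tool_pos: [0.4442, 0.0121, 0.0507]
tcp_rot: [[-0.983, -0.185, 0.011], [-0.185, 0.983, -0.003], [-0.011, -0.005, -1.0]]
ft_force: [10.7, 0.9, -3.9]
opening: 0.0149
```

carry_out(deltas=[[[0,0.006,0],[0.0018,0.0007,0],0.01],[[0,0.006,0],[0.0018,0.0007,0],0.01]])

```text
t: 13.05
tool_pos: [0.4443, 0.0122, 0.0514]
tcp_rot: [[-0.983, -0.184, 0.009], [-0.184, 0.983, -0.006], [-0.007, -0.008, -1.0]]
ft_force: [12.9, 2.3, -7.1]
opening: 0.015
```

carry_out(deltas=[[[-0.002,0,0],[0.0015,0.0003,0.0008],0.01],[[-0.002,0.001,0],[0.0015,0.0003,0.0008],0.01]])

```text
t: 13.25
tool_pos: [0.4443, 0.012, 0.0503]
tcp_rot: [[-0.983, -0.184, 0.014], [-0.184, 0.983, -0.003], [-0.013, -0.006, -1.0]]
ft_force: [8.3, 4.3, -2.9]
opening: 0.0149
```

carry_out(deltas=[[[-0.001,0.002,0],[0.0016,0.0003,0.0006],0.01],[[0,0.002,0],[0.0016,0.0003,0.0006],0.01],[[0,0.002,0],[0.0016,0.0003,0.0006],0.01]])

```text
t: 13.55
tool_pos: [0.4442, 0.0119, 0.0496]
tcp_rot: [[-0.983, -0.184, 0.02], [-0.184, 0.983, -0.004], [-0.019, -0.008, -1.0]]
ft_force: [9.3, 3.7, -2.0]
opening: 0.0151
```

carry_out(deltas=[[[0,0.002,0],[0.0016,0.0003,0.0005],0.01],[[0,0.002,0],[0.0016,0.0003,0.0005],0.01],[[0,0.002,0],[0.0016,0.0003,0.0005],0.01],[[0,0.002,0],[0.0016,0.0003,0.0005],0.01],[[0,0.002,0],[0.0016,0.0003,0.0005],0.01]])

```text
t: 14.05
tool_pos: [0.4442, 0.0119, 0.0488]
tcp_rot: [[-0.983, -0.184, 0.03], [-0.184, 0.983, -0.007], [-0.029, -0.013, -1.0]]
ft_force: [9.5, 4.3, -2.7]
opening: 0.0154
```

```bash

python3 -c "
from h import *
plan(.4445,.0125,.049,.187)
s=cam('side')
print(state()['ft_force'],tip())
crop(s,'s15.png',210,150,290,220,8)
w=cam('wrist');crop(w,'w15.png',0,0,512,384,1.5)
"
```

```text
t 14.05 pos [0.4442 0.0119 0.0488] rot [-0.0125  0.0285 -0.0021] shift now-axes [-0.0004  0.0005 -0.0002] target-axes [-0.0004  0.0005 -0.0002] F [ 9.46  4.33 -2.69] op 0.0154
[10.09787096  4.63481385 -3.56531737] [0.54754301 0.03107026 0.03741532]
```

View pics/s15.png

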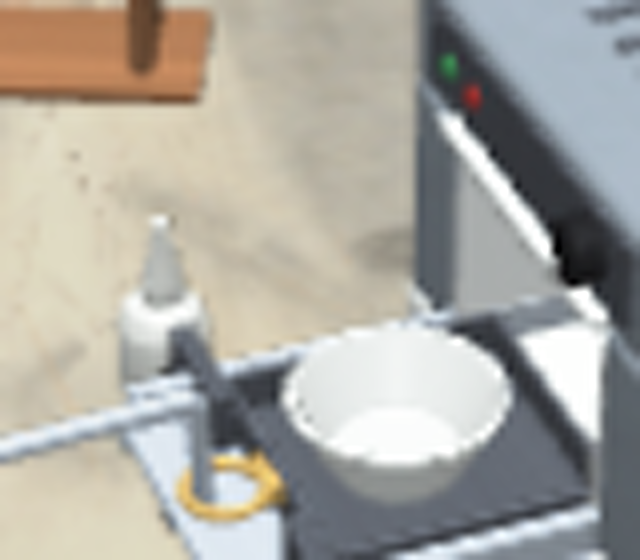

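View pics/w15.png

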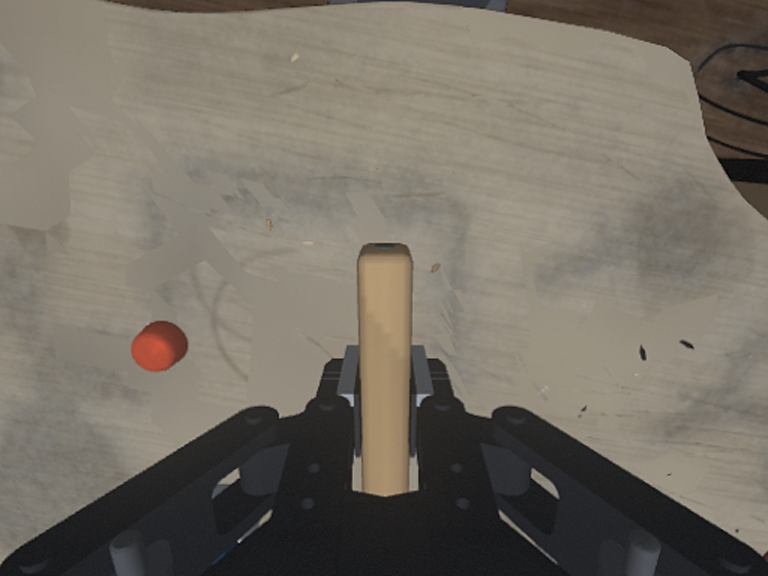

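carry_out(deltas=[[[-0.002,0.004,0],[-0.001,0,0],0.01],[[-0.003,0.006,0],[-0.0015,0,-0.0005],0.01],[[-0.003,0.006,0],[-0.0015,0,-0.0005],0.01]])

```text
t: 14.45
tool_pos: [0.4461, 0.013, 0.0496]
tcp_rot: [[-0.983, -0.184, 0.007], [-0.184, 0.983, -0.001], [-0.007, -0.003, -1.0]]
ft_force: [0.2, 0.3, -0.7]
opening: 0.0151
```

```bash

python3 -c "
from h import *
s=cam('side')
plan(.4495,.0129,.049,.187)
print(state()['ft_force'],tip())
crop(s,'s16.png',210,150,290,220,8)
"
```

```text
t 14.5 pos [0.4465 0.0129 0.0496] rot [-0.0028  0.0069 -0.0016] shift now-axes [-0.0029 -0.0006  0.0006] target-axes [-0.0029 -0.0006  0.0006] F [ 0.93  0.11 -1.2 ] op 0.0153
[ 0.92610892  0.11023417 -1.19953375] [0.54960653 0.03220498 0.03594631]
```

View pics/s16.png

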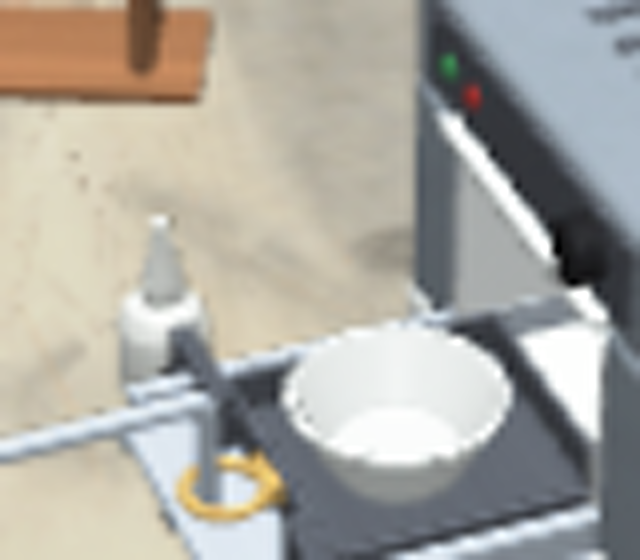

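carry_out(deltas=[[[-0.002,0.006,0],[-0.0015,0,0],0.01],[[0,0,0],[-0.0015,0,0],0.01],[[0,0,0],[0,0,0],0.01]])

```text
t: 14.8
tool_pos: [0.4489, 0.0135, 0.0493]
tcp_rot: [[-0.983, -0.184, -0.002], [-0.184, 0.983, -0.0], [0.002, 0.0, -1.0]]
ft_force: [0.0, -0.4, -1.5]
opening: 0.0151
```

```bash

python3 -c "
from h import *
s=cam('side')
plan(.4495,.0129,.049,.187)
print(state()['ft_force'],tip())
crop(s,'s17.png',210,150,290,220,8)
"
```

```text
t 14.85 pos [0.4488 0.0136 0.0493] rot [ 0.0002 -0.002  -0.0017] shift now-axes [-0.0006 -0.0008  0.0003] target-axes [-0.0006 -0.0008  0.0003] F [-0.15 -0.17 -0.51] op 0.015
[-0.14544571 -0.16916267 -0.5067517 ] [0.55174275 0.03286083 0.03469158]
```

View pics/s17.png

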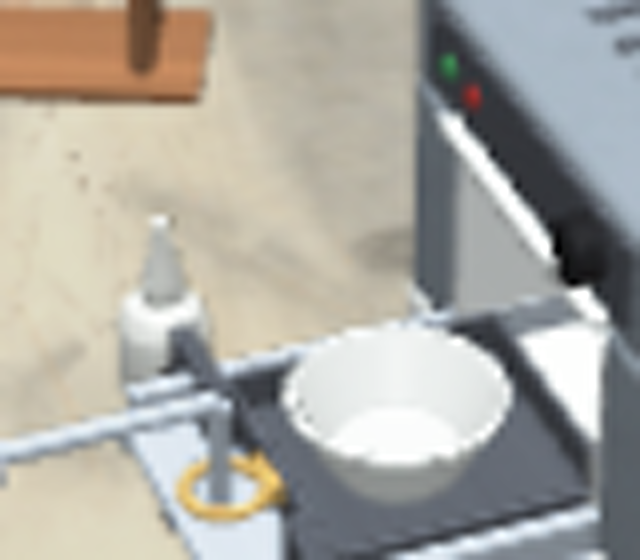

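Pin is centred in the ring (220,490), no contact force. Lifting straight up.

carry_out(deltas=[[[0,0,0],[0,0,-0.003],0.01],[[0,0,0],[0,0,-0.004],0.01],[[0,0,0],[0,0,-0.005],0.01],[[0,0,0],[0,0,-0.008],0.01],[[0,0,0],[0,0,-0.01],0.01]])

```text
t: 15.35
tool_pos: [0.448, 0.0137, 0.0808]
tcp_rot: [[-0.983, -0.184, -0.004], [-0.184, 0.983, 0.0], [0.004, 0.001, -1.0]]
ft_force: [-0.6, -0.5, -1.0]
opening: 0.0156
```

carry_out(deltas=[[[0,0,0],[0,0,-0.03],0.01],[[0,0,0],[0,0,-0.04],0.01],[[0,0,0],[0,0,-0.04],0.01],[[0,0,0],[0,0,-0.03],0.01],[[0,0,0],[0,0,0],0.01]])

```text
t: 15.85
tool_pos: [0.4478, 0.0138, 0.2306]
tcp_rot: [[-0.983, -0.184, -0.001], [-0.184, 0.983, -0.0], [0.001, -0.0, -1.0]]
ft_force: [-0.2, -1.4, -1.8]
opening: 0.0152
```

```bash

python3 -c "
from h import *
s=cam('side')
plan(.5462,.3036,.18,-.2413)
crop(s,'s18.png',180,90,330,240,4)
"
```

```text
t 15.9 pos [0.4471 0.014  0.2287] rot [ 1.000e-04 -4.300e-03  4.266e-01] shift now-axes [-0.151   0.2663  0.0484] target-axes [-0.0271  0.3049  0.0487] F [ 0.52  0.57 -0.82] op 0.0152
```

View pics/s18.png

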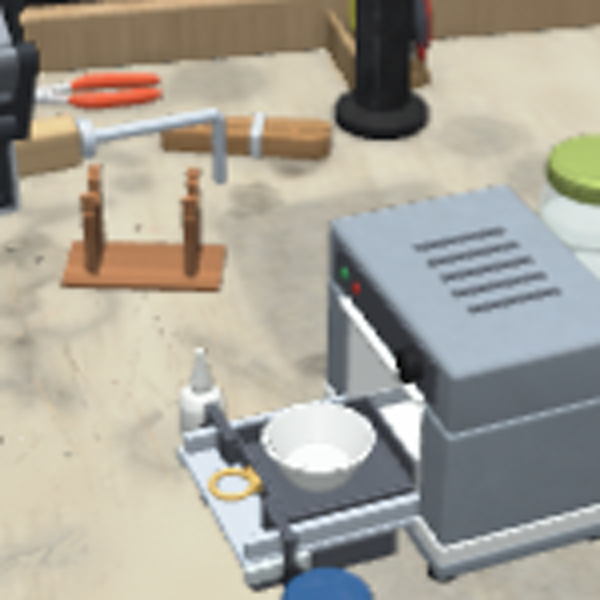

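carry_out(deltas=[[[0,0,0.085],[-0.015,0.038,0],0.01],[[0,0,0.085],[-0.012,0.038,0],0.01],[[0,0,0.085],[-0.01,0.038,0],0.01],[[0,0,0.085],[-0.006,0.038,0],0.01],[[0,0,0.085],[-0.004,0.038,0],0.01]])

```text
t: 16.4
tool_pos: [0.4906, 0.2078, 0.2237]
tcp_rot: [[-0.965, 0.261, -0.013], [0.261, 0.965, -0.002], [0.012, -0.005, -1.0]]
ft_force: [0.2, -0.6, -1.2]
opening: 0.015
```

```bash

python3 -c "
from h import *
plan(.5462,.3036,.18,-.2413)
"
```

```text
t 16.4 pos [0.4906 0.2078 0.2237] rot [-0.0049 -0.0124 -0.0224] shift now-axes [-0.0293  0.1072  0.0428] target-axes [-0.0311  0.1063  0.0437] F [ 0.18 -0.55 -1.23] op 0.015
```

carry_out(deltas=[[[-0.005,-0.012,-0.022],[-0.007,0.03,0.01],0.01],[[0,0,0],[-0.008,0.03,0.01],0.01],[[0,0,0],[-0.008,0.028,0.01],0.01],[[0,0,0],[-0.006,0.015,0.01],0.01],[[0,0,0],[0,0,0],0.01]])

```text
t: 16.9
tool_pos: [0.5419, 0.3082, 0.1735]
tcp_rot: [[-0.972, 0.236, -0.013], [0.236, 0.972, -0.003], [0.012, -0.006, -1.0]]
ft_force: [-1.2, 0.2, -1.0]
opening: 0.0153
```

```bash

python3 -c "
from h import *
plan(.5462,.3036,.1,-.2413)
"
```

```text
t 16.9 pos [0.5419 0.3082 0.1735] rot [-0.0062 -0.0117  0.0032] shift now-axes [-0.0061 -0.003   0.0735] target-axes [-0.0053 -0.0035  0.0735] F [-1.18  0.16 -0.98] op 0.0153
```

carry_out(deltas=[[[-0.006,-0.011,0.003],[-0.005,-0.003,0.025],0.01],[[0,0,0],[0,0,0.03],0.01],[[0,0,0],[0,0,0.02],0.01],[[0,0,0],[0,0,0],0.01]])

```text
t: 17.3
tool_pos: [0.5432, 0.3015, 0.0943]
tcp_rot: [[-0.971, 0.239, -0.005], [0.239, 0.971, -0.002], [0.005, -0.003, -1.0]]
ft_force: [-0.7, 0.7, -1.3]
opening: 0.0148
```

```bash

python3 -c "
from h import *
s=cam('side');w=cam('wrist')
plan(.5462,.3036,.065,-.2413)
crop(s,'s19.png',180,90,330,200,5)
crop(w,'w19.png',0,0,512,384,1.5)
"
```

```text
t 17.4 pos [0.5448 0.3022 0.0974] rot [-0.0005  0.      0.0001] shift now-axes [-0.001   0.0017  0.0324] target-axes [-0.001   0.0017  0.0324] F [-0.49 -0.61 -1.33] op 0.0153
```

View pics/w19.png

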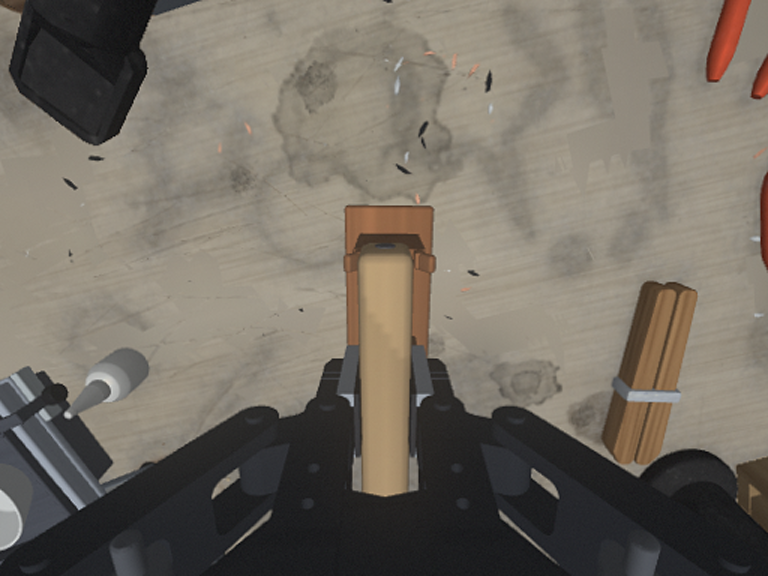

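View pics/s19.png

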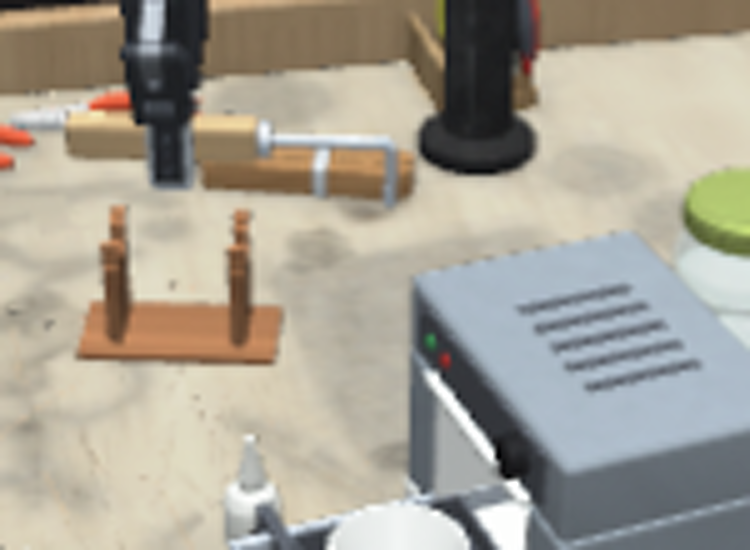

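carry_out(deltas=[[[0,0,0],[-0.001,0.0015,0.012],0.01],[[0,0,0],[0,0,0.012],0.01],[[0,0,0],[0,0,0.006],0.01],[[0,0,0],[0,0,0],0.01]])

```text
t: 17.8
tool_pos: [0.5474, 0.3034, 0.0683]
tcp_rot: [[-0.971, 0.239, 0.005], [0.239, 0.971, 0.001], [-0.005, 0.002, -1.0]]
ft_force: [-0.2, -0.1, -0.7]
opening: 0.0151
```

```bash

python3 -c "
from h import *
plan(.5462,.3036,.04,-.2413)
"
```

```text
t 17.8 pos [0.5474 0.3034 0.0683] rot [ 0.0023  0.0045 -0.0003] shift now-axes [ 0.0013 -0.0002  0.0283] target-axes [ 0.0012 -0.0001  0.0283] F [-0.23 -0.15 -0.7 ] op 0.0151
```

carry_out(deltas=[[[0.002,0.005,0],[0.001,0,0.008],0.01],[[0,0.001,0],[0,0,0.007],0.01],[[0,0.001,0],[0,0,0.005],0.01],[[0,0,0],[0,0,0.003],0.01],[[0,0,0],[0,0,0],0.01]])

```text
t: 18.3
tool_pos: [0.5465, 0.3039, 0.0434]
tcp_rot: [[-0.971, 0.239, -0.003], [0.239, 0.971, 0.001], [0.003, 0.0, -1.0]]
ft_force: [0.2, -0.2, -0.4]
opening: 0.0152
```

```bash

python3 -c "
from h import *
s=cam('side')
plan(.5462,.3036,.0394,-.2413)
crop(s,'s20.png',180,90,330,200,5)
"
```

```text
t 18.35 pos [0.5466 0.3039 0.0437] rot [ 0.0005 -0.0025 -0.0001] shift now-axes [ 0.0003 -0.0004  0.0043] target-axes [ 0.0003 -0.0004  0.0043] F [ 0.42  0.13 -1.37] op 0.0153
```

View pics/s20.png

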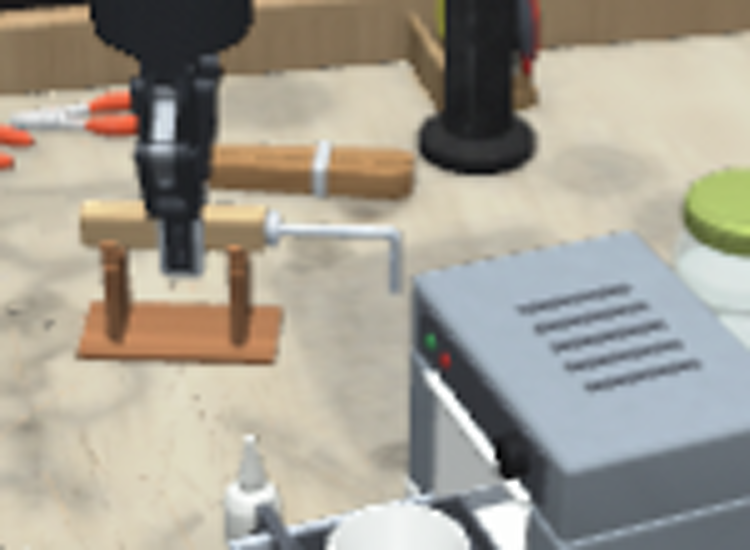

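carry_out(deltas=[[[0,-0.002,0],[0,0,0.0025],0.01],[[0,0,0],[0,0,0.0015],0.01],[[0,0,0],[0,0,0.001],0.01]])

```text
t: 18.65
tool_pos: [0.547, 0.3041, 0.0393]
tcp_rot: [[-0.971, 0.239, 0.001], [0.239, 0.971, 0.001], [-0.001, 0.001, -1.0]]
ft_force: [-3.9, -1.3, 9.6]
opening: 0.0153
```

carry_out(deltas=[[[0,0,0],[0,0,0],0.01]])

```text
t: 18.75
tool_pos: [0.5471, 0.3041, 0.0395]
tcp_rot: [[-0.971, 0.239, 0.002], [0.239, 0.971, 0.001], [-0.001, 0.002, -1.0]]
ft_force: [0.4, 0.1, -0.7]
opening: 0.0148
```

```bash

python3 -c "
from h import *
plan(.5462,.3036,.0394,-.2413)
"
```

```text
t 18.75 pos [0.5471 0.3041 0.0395] rot [ 0.0016  0.0015 -0.0001] shift now-axes [ 0.0007 -0.0007  0.0001] target-axes [ 0.0007 -0.0007  0.0001] F [ 0.35  0.08 -0.73] op 0.0148
```

carry_out(deltas=[[[0,0,0],[0,0,0],0.03],[[0,0,0],[0,0,0],0.05],[[0,0,0],[0,0,0],0.06],[[0,0,0],[0,0,0],0.06],[[0,0,0],[0,0,0],0.06]])

```text
t: 19.25
tool_pos: [0.5475, 0.3042, 0.0399]
tcp_rot: [[-0.971, 0.239, 0.003], [0.239, 0.971, 0.002], [-0.003, 0.002, -1.0]]
ft_force: [0.3, -0.0, -0.5]
opening: 0.0596
```

carry_out(deltas=[[[0,0,0],[0,0,-0.02],0.06],[[0,0,0],[0,0,-0.03],0.06],[[0,0,0],[0,0,-0.04],0.06],[[0,0,0],[0,0,-0.04],0.06],[[0,0,0],[0,0,-0.03],0.06]])

```text
t: 19.75
tool_pos: [0.5452, 0.3032, 0.2003]
tcp_rot: [[-0.971, 0.239, -0.008], [0.239, 0.971, -0.002], [0.007, -0.004, -1.0]]
ft_force: [0.4, 0.5, -0.6]
opening: 0.0601
```

carry_out(deltas=[[[0,0,0],[0,0,0],0.06],[[0,0,0],[0,0,0],0.06]])

```text
t: 19.95
tool_pos: [0.5464, 0.3037, 0.2049]
tcp_rot: [[-0.971, 0.239, -0.0], [0.239, 0.971, 0.001], [0.0, 0.001, -1.0]]
ft_force: [-0.4, 0.5, -1.1]
opening: 0.0603
```

```bash

python3 -c "
from h import *
s=cam('side');w=cam('wrist');t=cam('top')
plan(.5462,.3036,.0394,-.2413)
crop(s,'s21.png',180,90,330,240,4)
crop(w,'w21.png',0,0,512,384,1.5)
crop(t,'t21.png',160,110,350,250,4)
"
```

```text
t 20.1 pos [0.5462 0.3036 0.2038] rot [-0.0005 -0.002  -0.0002] shift now-axes [-3.000e-04  1.000e-04  1.644e-01] target-axes [-0.     -0.      0.1644] F [-0.68  0.3   0.06] op 0.0598
```

View pics/s21.png

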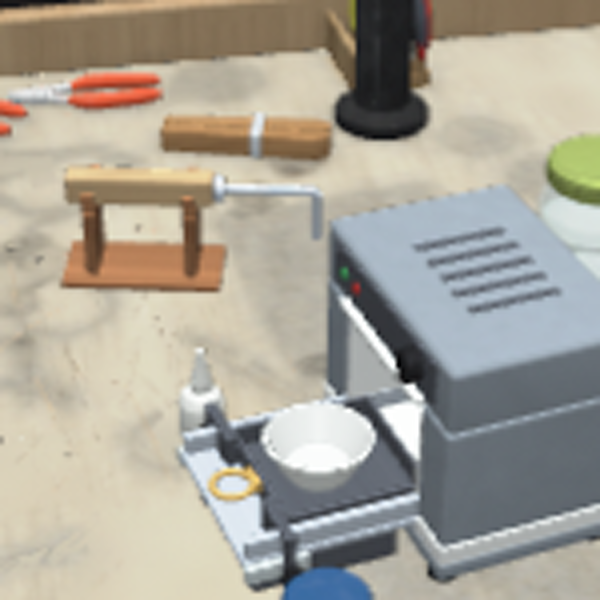

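View pics/w21.png

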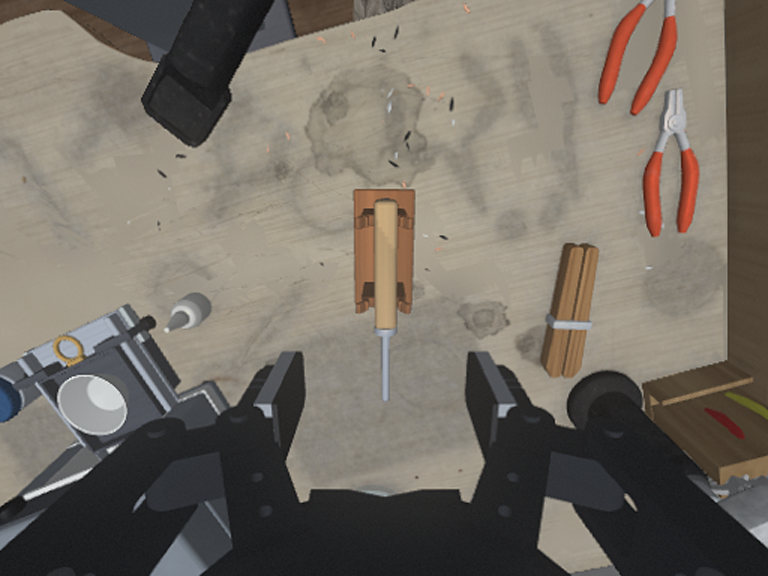

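View pics/t21.png

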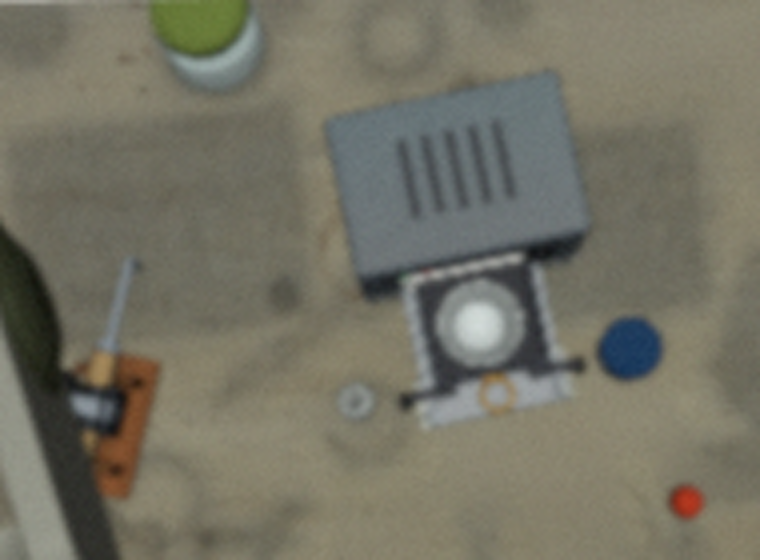

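```bash
python3 -c "
from plant import *
print(hand_in())"
```

```text
the job is handed in; nothing more can be done
None
```

The job is handed in at about 20 s of the 64 s allowed; `hand_in()` gives no verdict, so I can't confirm a pass.

**What I did**
- I took the hook from its rest, dropped the tip into the eye and drew the tray out about 50 mm until the pull rose against a rigid stop.
- I held the pull at roughly 9–13 N for over a second, apart from one brief drop to about 9 N. The highest wrist force I read was about 16 N in all, at first contact, and I only read it between moves.
- I then centred the pin in the eye, lifted it out with no contact force showing, and laid the hook back where it had lain.

**Last checks**
- **Tray and dish:** the side and top pictures show the tray flat in its guides against both posts, with the dish upright near its centre.
- **Hook:** it lies in both notches with the bent end down and forward.
- **Bottle, jar and cap:** by eye they look where they were at the start; I did not measure them.
- **Gripper:** it is open and about 0.2 m above the worktop, touching nothing, with wrist force at noise level.

**What disagreed**
- **Sideways force:** during the hold I read up to about 4–5 N in y, more than a straight pull should give.
- **Tool pitch:** the tool pitched by up to 0.03 rad, and my estimate of the tip height rose to about 3 mm below the eye. The pictures showed the pin still inside the eye.
- **Force at the posts:** I inferred it as pull minus drag, about 7 N, because I had no direct reading.

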